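# Pin the bench stop home

## Robot

A 6-joint arm with a two-finger parallel gripper is mounted at the origin on a cart in front of the work surface, level with it; the furniture and walls round the work are solid. World frame = base frame: x ahead of the robot, y to its left, z up, the work surface at z = 0. Lengths are in m, angles in rad, forces in N, time in s.
With the tool pointing down it reaches from about 0.3 to 0.775 m from the base axis. Payload 14.6 kg.
Tool frame: the origin (TCP) lies between the finger pads; the fingertips stand 8 mm ahead of it and the grasp point (between the pads) lies 11 mm behind it; x points along the fingers, y is the direction in which the jaws open and shut, and the axes are right-handed (so a half turn about x gives the same grasp; the last joint's range is limited). The gripper opens to 94 mm and grips with 3 to 60 N. Pads are 16 mm wide; open, the fingers measure 119 mm over their backs; the gripper's body (75 mm by 177 mm) begins 78 mm behind the grasp point.
Start: joints at [-1.249, 0.3, 1.521, -0, 1.321, -0.067], TCP at [0.208, -0.509, 0.213] pointing down, gripper open.
Joint ranges: [-3.03, 3.03], [-0.79, 2.21], [0.23, 2.52], [-1.04, 4.18], [0, 3.07], [-2.55, 2.55]. Speed limits (rad/s): [2.22, 2.22, 2.57, 3.14, 3.14, 3.14].

## Interface

Orientations are given as [roll, pitch, yaw] about the fixed x, y, z axes, in that order (R = Rz(yaw) Ry(pitch) Rx(roll)).
In Python, from station import ctrl gives the robot as it stands.
- The arm moves only by the shell command python3 -m creep 'ROWS' [FORCE]. ROWS is a JSON object of lists of equal length, an entry for each row: "hand": the closure, from -1 (fully open) to 1 (shut); "slide": the shift along the tool's x, y, z in m, a list of three; "spin": the turn about the tool's x in degrees. A call has 1 to 12 rows; each row is the pose to reach, as a shift and turn from the pose commanded when the call began, along the tool's axes at that moment; what a row does not reach only later rows make up. A row lasts 1/12 s, in which the tool goes at most 41.7 mm and 7.16 degrees, less where a joint would pass 70% of its speed; a pose out of reach is approached as far as the arm can. A call with a gripper value outside its range is refused whole. The fingers move at their own pace and stop on an object; FORCE is the grip in N (left out, the last holds). Time passes only in rows, so rows that repeat a pose let the fingers close. It gives the time, the measured TCP pose, the force and the opening at its end, in the units of the state.
- ctrl.get_obs(): the state, without advancing time (a new reading comes with each control period).
- ctrl.camera(name): name is "scene" or "top"; returns the picture (420x560x3 uint8, red, green, blue); there is no depth.
- ctrl.calibration(name): a dict with "K" (3x3 intrinsics, pixels), "R" (3x3) and "t" (3): a world point X has camera coordinates R X + t. Camera axes: x right, y down, z forward; pixel columns grow to the right and rows downward; lengths in m; the calibration is good to about 2 mm. A picture is of the moment at which its call begins. calibration takes no time and is no camera call.
- ctrl.hand_in(): hands the job in, once; it reports no verdict.
The state is a dict: "time_s": time; "qpos": joint angles; "joint_vel": joint speeds; "tau": joint torques, N m; "ee_pos": TCP position; "eef_rot": TCP orientation; "force": force on the tool from outside, world axes, zero at the start; "moment": the same for the moment, N m; "grip_width": finger opening in m.
Only numpy, scipy, OpenCV 4.12 (cv2) and the standard library are available. Lean on these libraries where they do the work, as an engineer would, in place of code of your own. Each camera call takes 0.05 s, during which the arm holds its last target.

## Task

Lock the sliding bench stop: push its bar fully home by the wooden stop block, so that the holes line up. Pinch the loose steel pin and swing it upright within the fingers by pressing its coned foot on the bench top, then thread it foot first down through the bridge plate and the bar until it stands on the bottom of the hole, and let go. Leave the jar, the tape measure and the small wooden block where they are.

Things in the scene. Friction and masses are not known exactly. Their poses are not given: they have to be found in the camera images.
- pin_mid (a point): Loose round steel pin, 16 mm thick, 140 mm long, 0.22 kg, lying on the bench at the start. This point: middle of its axis; own z runs along it from the foot (coned over 7 mm) to the head (seven thin dark bands, 24 to 62 mm from the middle). Pinched lightly (4 to 6 N) near the head it turns about the line between the finger pads, its foot staying on the bench; firmer (over 10 N) it hardly turns.
- pin_foot (a point): Tip of the pin's coned foot, on its axis, 70 mm from the middle; same axes as pin_mid.
- saw_table: The bench on which all stands; its flat top at height 0 is what the foot of the pin is pressed on.
- bench_stop: Fixed dark steel stop, 64 mm wide (own x), 170 mm long (own y -30 to +140 mm), origin at bench height under its hole. Base 20 mm high; bridge plate over y -30 to +30 mm, top 46 mm high. The vertical hole, 19.5 mm wide, passes bridge and bar and ends in the base 6 mm above the bench; the pin standing there reaches 146 mm high. The bar (40 mm wide) slides along own y under the bridge.
- stop_hole (a point): Centre of the hole's mouth in the top of the bridge plate, 46 mm above the bench; axes as of bench_stop.
- bar (a joint): Slide of the bar in m: 0 is fully home against its end stop, its own 21 mm hole in line with the bench stop's hole; positive is drawn out along the bench stop's +y. It starts drawn out 15 to 45 mm and stays where it is left; about 2 N of friction.
- stop_block (a point): Centre of the outer (+y) face of the dark wooden stop block that stands on the outer end of the bar: block 60 mm wide, 18 mm thick, from 33.5 to 67.5 mm above the bench; this point is 55 mm high. Push here towards the bench stop's -y.
- screw_jar: Bystander: jar with black lid, 64 mm wide, 78 mm high, origin under its centre.
- tape_measure: Bystander: yellow tape measure, 36 x 93 x 64 mm high, origin under its centre.
- walnut_block: Bystander: small dark wooden block, 45 x 60 x 35 mm high, origin under its centre.

How it is judged:
By the outcome, as a careful person would: the job done as asked, in the order asked, and still so for the second after the job is handed in, with the robot touching nothing.
It also fails if it takes over 70 s, if anything falls off the work surface, if the arm or the gripper's body presses on something with over 40 N, if the wrist force passes 120 N, or if a joint passes its speed limit or range.

## Working session

There is one attempt and no reset: what is moved stays moved. The work goes in short steps, Python scripts to look and compute and a shell command to move; the robot and the scene stay as the last step left them, time stands still between calls to the robot, and variables do not carry over. Pictures are saved under pics/ and viewed, and the job is handed in when it is done.

```bash
ls; mkdir -p pics
python3 - <<'E'
from station import ctrl
import cv2
o=ctrl.get_obs(); print(o)
for n in("scene","top"):
    cv2.imwrite(f"pics/{n}0.png",ctrl.camera(n)[:,:,::-1]); c=ctrl.calibration(n); print(n,c)
E
```

```text
pics
{'time_s': 0.0, 'qpos': array([-1.24861298e+00,  3.00462917e-01,  1.52160619e+00,  2.21216379e-05,
        1.32074362e+00, -6.66373415e-02]), 'joint_vel': array([-8.25429374e-05, -8.17400134e-04, -1.12193867e-04,  3.93551472e-04,
       -1.50398347e-04,  1.29217010e-03]), 'tau': array([ 1.36006215e-04, -5.31807232e+01, -3.52738881e+01,  7.08444114e-02,
        2.44263920e-02, -1.16541482e-04]), 'ee_pos': array([ 0.20839971, -0.50869131,  0.21288021]), 'eef_rot': array([-1.6549939 ,  1.56957607,  1.87541395]), 'force': array([0.3329483 , 0.05267993, 0.83421691]), 'moment': array([-0.03248299, -0.04203987, -0.03281909]), 'grip_width': 0.09379266418952856}
scene {'K': array([[438.22197081,   0.        , 275.79367479],
       [  0.        , 438.22197081, 209.98736839],
       [  0.        ,   0.        ,   1.        ]]), 'R': array([[-0.63544664, -0.77210817,  0.00751888],
       [-0.44630077,  0.35932536, -0.81957361],
       [ 0.63009776, -0.52415099, -0.57292457]]), 't': array([0.39894753, 0.19899741, 0.69498349])}
top {'K': array([[393.41410601,   0.        , 272.07651986],
       [  0.        , 393.41410601, 209.18236862],
       [  0.        ,   0.        ,   1.        ]]), 'R': array([[-0.01998346, -0.99943637,  0.02697417],
       [-0.99558062,  0.01741574, -0.09228177],
       [ 0.09175998, -0.02869907, -0.9953675 ]]), 't': array([0.1198636 , 0.51240689, 1.01184074])}
```

View pics/scene0.png

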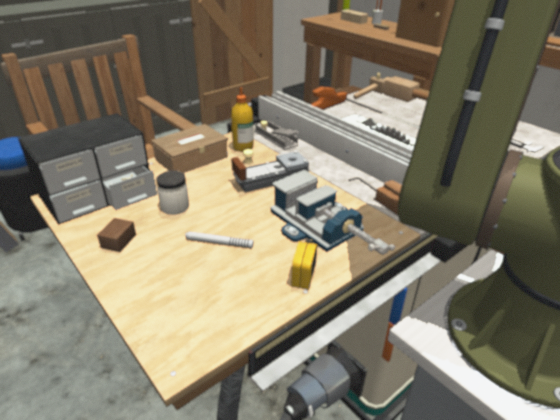

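View pics/top0.png

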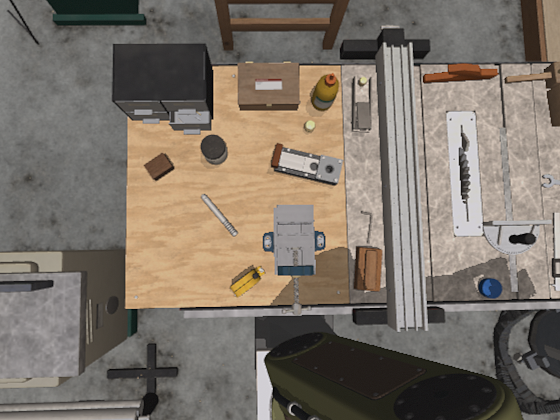

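Run:
```python
import cv2
t=cv2.imread("pics/top0.png"); s=cv2.imread("pics/scene0.png")
cv2.imwrite("pics/t_stop.png",cv2.resize(t[130:200,255:355],None,fx=8,fy=8,interpolation=cv2.INTER_CUBIC))
cv2.imwrite("pics/t_pin.png",cv2.resize(t[180:250,190:260],None,fx=8,fy=8,interpolation=cv2.INTER_CUBIC))
cv2.imwrite("pics/s_stop.png",cv2.resize(s[140:200,222:322],None,fx=8,fy=8,interpolation=cv2.INTER_CUBIC))
cv2.imwrite("pics/s_pin.png",cv2.resize(s[220:260,176:266],None,fx=8,fy=8,interpolation=cv2.INTER_CUBIC))
```

```text
(no output)
```

View pics/t_stop.png

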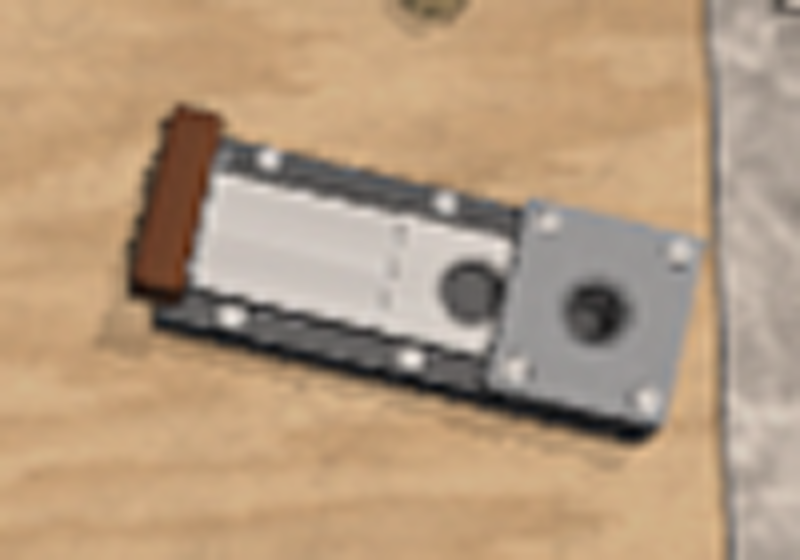

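View pics/t_pin.png

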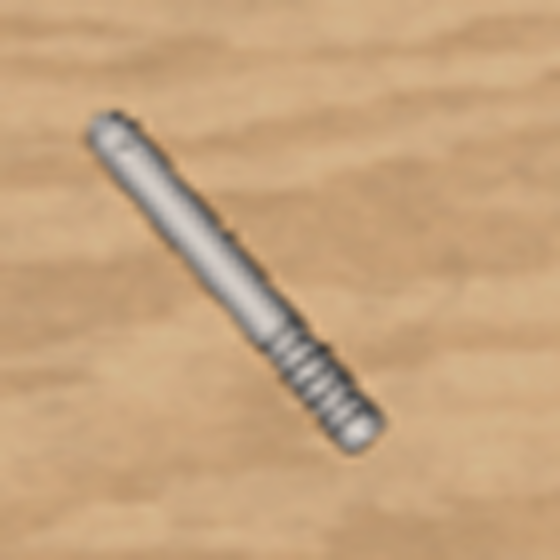

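View pics/s_stop.png

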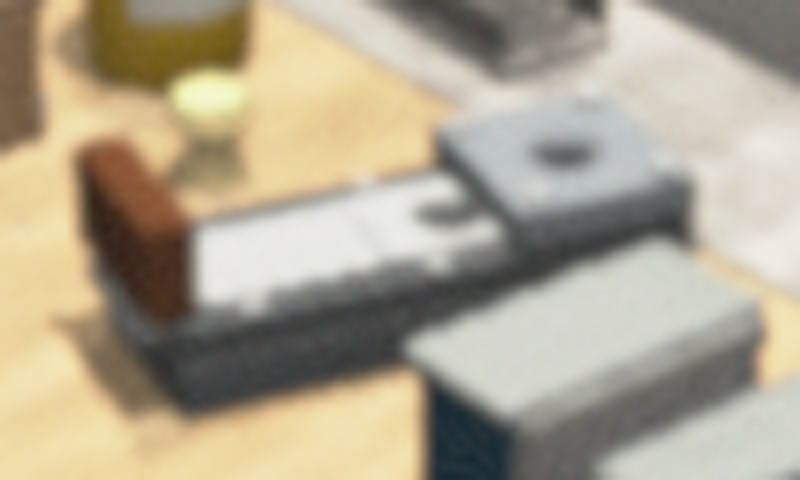

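View pics/s_pin.png

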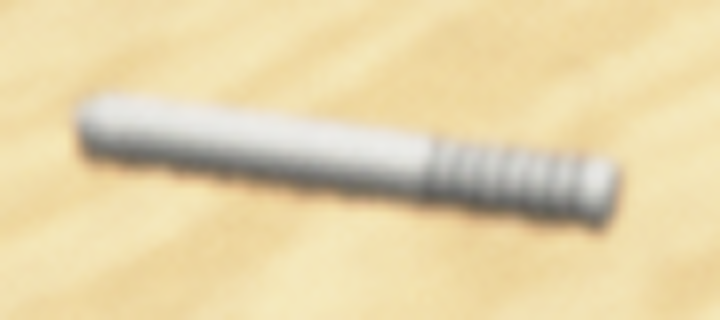

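```bash
cat > h.py <<'E'
import numpy as np, cv2
from scipy.optimize import least_squares
from scipy.spatial.transform import Rotation as Rn
from station import ctrl
C={n:ctrl.calibration(n) for n in("scene","top")}
def proj(n,X):
    c=C[n]; p=c["R"]@np.asarray(X,float)+c["t"]; p=c["K"]@p; return p[:2]/p[2]
def plane(n,uv,z):
    c=C[n]; d=c["R"].T@np.linalg.inv(c["K"])@np.array([uv[0],uv[1],1.]); o=-c["R"].T@c["t"]
    return o+d*(z-o[2])/d[2]
def tri(us,ut,z=None):
    f=lambda X:np.r_[proj("scene",X)-us,proj("top",X)-ut]
    r=least_squares(f,[.5,0,.03]); return r.x,r.fun
def crop(x0,y0,u,v,s=8): return np.array([x0+(u+.5)/s-.5,y0+(v+.5)/s-.5])
E
python3 - <<'E'
from h import *
np.set_printoptions(precision=4,suppress=True)
T=lambda u,v:crop(255,130,u,v); S=lambda u,v:crop(222,140,u,v)
print("hole",plane("top",T(598,308),.046),plane("scene",S(563,152),.046),tri(S(563,152),T(598,308)))
for p in((525,198),(703,243),(660,428),(488,388)): print("corner",plane("top",T(*p),.046))
print("blk outer top edge",plane("top",T(182,103),.0675),plane("top",T(137,290),.0675))
print("blk inner",plane("top",T(221,115),.0675),plane("top",T(182,302),.0675))
T=lambda u,v:crop(190,180,u,v); S=lambda u,v:crop(176,220,u,v)
f=[plane("top",T(100,124),.008),plane("scene",S(82,125),.008)];h=[plane("top",T(368,434),.008),plane("scene",S(610,192),.008)]
print("foot",f,"head",h,np.linalg.norm(f[0]-h[0]),np.linalg.norm(f[1]-h[1]))
for k in (0,1):
    d=h[k]-f[k]; print("mid",(f[k]+h[k])/2,np.degrees(np.arctan2(d[1],d[0])))
E
```

```text
hole [ 0.6172 -0.0402  0.046 ] [ 0.613  -0.0386  0.046 ] (array([ 0.6171, -0.0413,  0.0434]), array([-0.3173, -0.0091,  0.2543,  0.2191]))
corner [ 0.6539 -0.0175  0.046 ]
corner [ 0.6382 -0.0753  0.046 ]
corner [ 0.5775 -0.0591  0.046 ]
corner [ 0.5914 -0.0035  0.046 ]
blk outer top edge [0.6812 0.0948 0.0675] [0.6209 0.1103 0.0675]
blk inner [0.6772 0.0824 0.0675] [0.6168 0.0961 0.0675]
foot [array([0.5568, 0.2954, 0.008 ]), array([0.555 , 0.2954, 0.008 ])] head [array([0.4522, 0.2076, 0.008 ]), array([0.45  , 0.2078, 0.008 ])] 0.1365360983943885 0.13681031927871729
mid [0.5045 0.2515 0.008 ] -140.01993394706247
mid [0.5025 0.2516 0.008 ] -140.1448774804176
```

```bash
cat >> h.py <<'E'
def need(target, jawdir=None):
    o=ctrl.get_obs(); R=Rn.from_euler("xyz",o["eef_rot"]).as_matrix()
    s=R.T@(np.asarray(target)-o["ee_pos"])
    msg=f"slide(m) {np.round(s,4)} n>={int(np.ceil(np.linalg.norm(s)/.0417))} rows"
    if jawdir is not None:
        d=R.T@np.array([np.cos(np.radians(jawdir)),np.sin(np.radians(jawdir)),0])
        a=np.degrees(np.arctan2(d[2],d[1])); msg+=f" spin {a:.2f} or {a-180*np.sign(a):.2f}"
    print(msg)
def st():
    o=ctrl.get_obs(); R=Rn.from_euler("xyz",o["eef_rot"]).as_matrix()
    print("t",round(o["time_s"],2),"tcp",np.round(o["ee_pos"],4),"F",np.round(o["force"],1),"w",round(o["grip_width"],4),"jaw deg",round(np.degrees(np.arctan2(R[1,1],R[0,1])),2),"tilt",np.round(R[:2,0],4),"q6",round(o["qpos"][5],2))
E
python3 - <<'E'
from h import *
np.set_printoptions(precision=4,suppress=True)
st(); print(Rn.from_euler("xyz",ctrl.get_obs()["eef_rot"]).as_matrix())
T=lambda u,v:crop(255,130,u,v)
print("bar hole",plane("top",T(472,292),.0335))
print("bottle base z0",plane("top",(323,105),0),plane("scene",(243,150),0),"top tri",tri(np.array([241,97]),np.array([329,78])))
print("small jar",tri(np.array([247.5,152]),np.array([310,126])))
print("box near-right top", tri(np.array([226,147.]),np.array([298,108.])))
print("vise jaw top",tri(np.array([317,175.]),np.array([313,206.])))
u=np.array([.245,.969]);
print("jar",plane("top",(214,148),.078))
need([.616+.245*.19,-.04+.969*.19,.2],76)
E
```

```text
t 0.1 tcp [ 0.2084 -0.5087  0.213 ] F [-0.2 -0.1  0.1] w 0.0937 jaw deg -67.72 tilt [-0.0003  0.0009] q6 -0.07
[[-0.0003  0.3791 -0.9254]
 [ 0.0009 -0.9254 -0.3791]
 [-1.     -0.001  -0.0001]]
bar hole [ 0.6256 -0.001   0.0335]
bottle base z0 [ 0.8031 -0.0369  0.    ] [ 0.7984 -0.0231  0.    ] top tri (array([ 0.8151, -0.0312,  0.1448]), array([-1.2091, -0.0923,  0.8975,  0.6667]))
small jar (array([0.736 , 0.0054, 0.0283]), array([ 0.3547,  0.0234, -0.29  , -0.2226]))
box near-right top (array([0.7846, 0.0378, 0.0336]), array([ 0.8208,  0.0691, -0.6794, -0.4925]))
vise jaw top (array([ 0.5067, -0.0038,  0.061 ]), array([-5.3399, -0.0612,  4.4765,  4.0627]))
jar [0.6662 0.2547 0.078 ]
slide(m) [ 0.0135 -0.4319 -0.6677] n>=20 rows spin -143.72 or 36.28
```

Run:
```python
import cv2
t=cv2.imread("pics/top0.png"); s=cv2.imread("pics/scene0.png")
cv2.imwrite("pics/t_b.png",cv2.resize(t[55:145,230:350],None,fx=6,fy=6,interpolation=cv2.INTER_CUBIC))
cv2.imwrite("pics/s_b.png",cv2.resize(s[80:180,150:300],None,fx=5,fy=5,interpolation=cv2.INTER_CUBIC))
```

```text
(no output)
```

View pics/t_b.png

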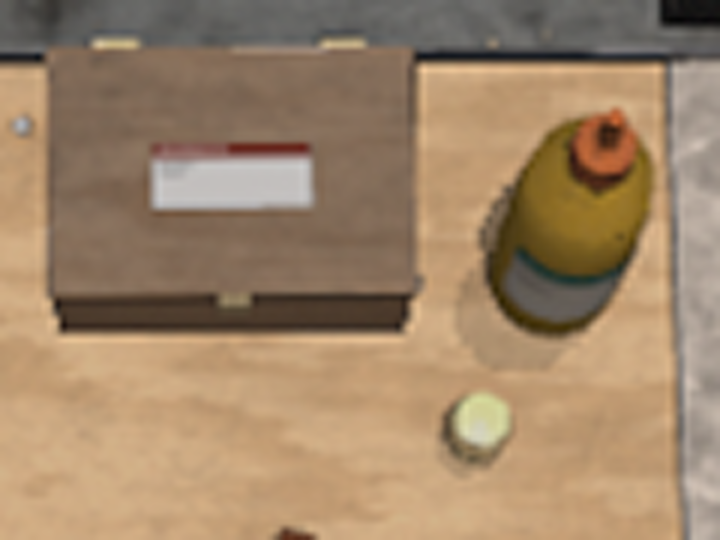

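View pics/s_b.png

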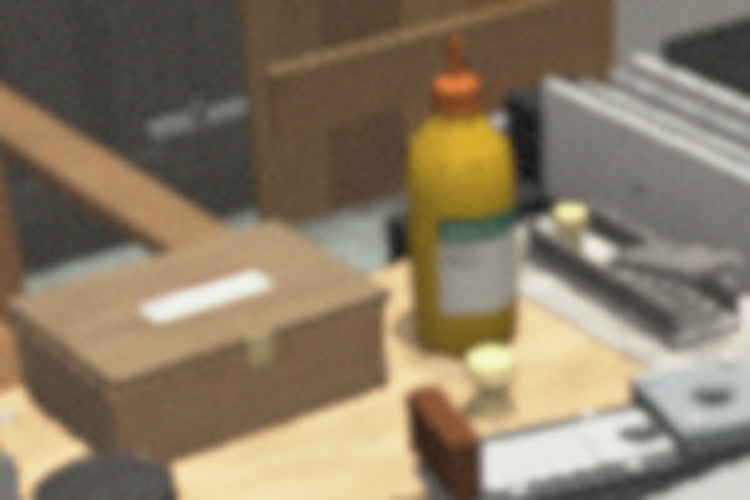

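```bash
python3 -m creep '{"hand":[0.5,1,1,1,1,1,1,1,1,1,1,1],"slide":[[-0.037,0,0],[-0.037,-0.02,-0.03],[-0.037,-0.04,-0.06],[-0.037,-0.06,-0.09],[-0.037,-0.08,-0.12],[-0.037,-0.10,-0.15],[-0.037,-0.12,-0.18],[-0.037,-0.14,-0.21],[-0.037,-0.16,-0.24],[-0.037,-0.18,-0.27],[-0.037,-0.20,-0.30],[-0.037,-0.22,-0.33]],"spin":[0,-7,-14,-21,-28,-35,-42,-49,-56,-63,-70,-77]}' 20
python3 - <<'E'
from h import *
st()
need([.616+.245*.185,-.04+.969*.185,.25],76)
E
```

```text
time_s: 1.1
ee_pos: [0.431, -0.1785, 0.2504]
eef_rot: [-2.248, 1.571, 2.632]
force: [0.4, -0.4, -0.1]
grip_width: 0.0171
t 1.1 tcp [ 0.431  -0.1785  0.2504] F [ 0.4 -0.4 -0.1] w 0.0171 jaw deg 9.62 tilt [-0.0002  0.0001] q6 -0.64
slide(m) [ 0.0004  0.2802 -0.2748] n>=10 rows spin -66.38 or 113.62
```

```bash
python3 -m creep '{"hand":[1,1,1,1,1,1,1,1,1,1,1,1],"slide":[[0,0.026,-0.026],[0,0.052,-0.051],[0,0.078,-0.077],[0,0.104,-0.102],[0,0.13,-0.127],[0,0.156,-0.153],[0,0.182,-0.178],[0,0.208,-0.204],[0,0.234,-0.23],[0,0.26,-0.255],[0,0.28,-0.275],[0,0.28,-0.275]],"spin":[-6,-12,-18,-24,-30,-36,-42,-48,-54,-60,-66.4,-66.4]}'
python3 - <<'E'
from h import *
st()
need([.616+.245*.185,-.04+.969*.185,.055],76)
cv2.imwrite("pics/s1.png",ctrl.camera("scene")[:,:,::-1])
E
```

```text
time_s: 2.1
ee_pos: [0.6636, 0.1403, 0.2484]
eef_rot: [-3.024, 1.569, 3.02]
force: [-0.5, -0.2, -0.5]
grip_width: 0.0003
t 2.1 tcp [0.6636 0.1403 0.2484] F [-0.5 -0.2 -0.5] w 0.0003 jaw deg 76.27 tilt [-0.0022  0.0003] q6 -1.18
slide(m) [ 0.1934 -0.0015 -0.0015] n>=5 rows spin 0.27 or -179.73
```

View pics/s1.png

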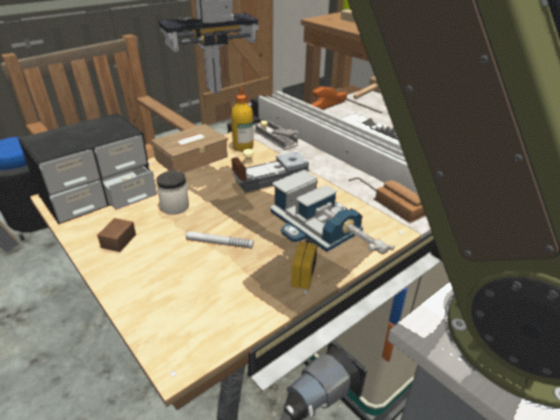

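```bash
python3 -m creep '{"hand":[1,1,1,1,1,1,1,1,1],"slide":[[0.03,0,0],[0.06,0,0],[0.09,0,0],[0.12,0,0],[0.15,0,0],[0.17,0,0],[0.185,0,0],[0.195,0,0],[0.195,0,0]],"spin":[0,0,0,0,0,0,0,0,0]}'
python3 - <<'E'
from h import *
st()
cv2.imwrite("pics/s2.png",cv2.resize(ctrl.camera("scene")[80:230,150:350,::-1],None,fx=4,fy=4,interpolation=cv2.INTER_CUBIC))
cv2.imwrite("pics/t2.png",cv2.resize(ctrl.camera("top")[100:220,190:350,::-1],None,fx=4,fy=4,interpolation=cv2.INTER_CUBIC))
E
```

```text
time_s: 2.9
ee_pos: [0.6613, 0.1353, 0.0535]
eef_rot: [-2.707, 1.568, -2.958]
force: [-0.4, 0.3, -0.0]
grip_width: 0.0002
t 2.9 tcp [0.6613 0.1353 0.0535] F [-0.4  0.3 -0. ] w 0.0002 jaw deg 75.56 tilt [-0.0032 -0.0006] q6 -1.17
```

View pics/s2.png

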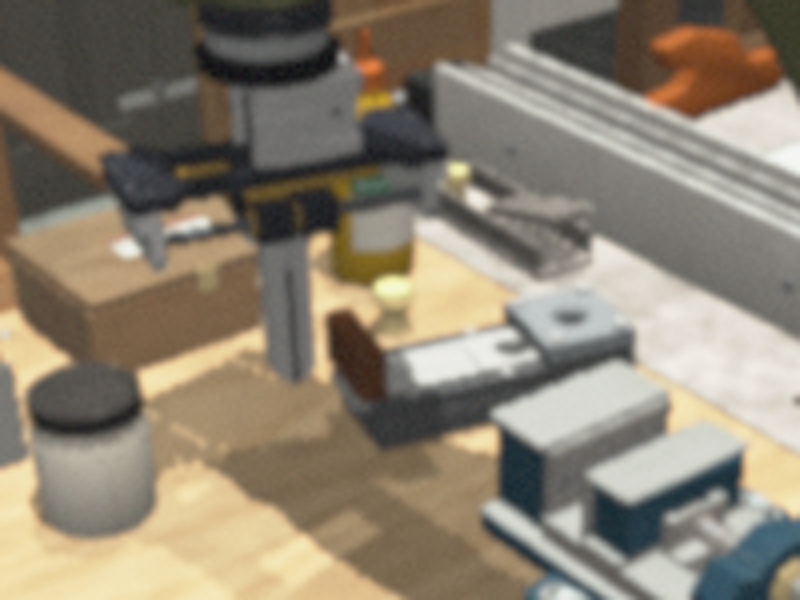

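View pics/t2.png

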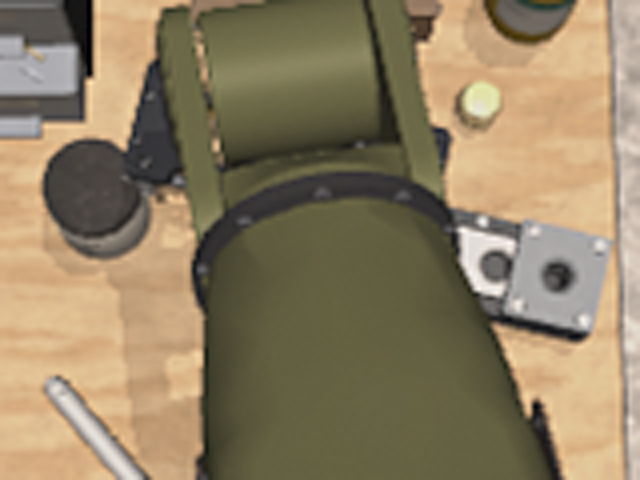

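```bash
python3 -m creep '{"hand":[1,1,1,1,1,1,1,1,1,1],"slide":[[0,-0.01,0],[0,-0.015,0],[0,-0.02,0],[0,-0.025,0],[0,-0.03,0],[0,-0.035,0],[0,-0.04,0],[0,-0.044,0],[0,-0.048,0],[0,-0.048,0]],"spin":[0,0,0,0,0,0,0,0,0,0]}'
python3 - <<'E'
from h import *
st()
cv2.imwrite("pics/t3.png",cv2.resize(ctrl.camera("top")[100:220,190:350,::-1],None,fx=4,fy=4,interpolation=cv2.INTER_CUBIC))
E
```

```text
time_s: 3.83
ee_pos: [0.6503, 0.0889, 0.0553]
eef_rot: [-2.391, 1.57, -2.642]
force: [0.4, -0.0, 0.3]
grip_width: 0.0004
t 3.83 tcp [0.6503 0.0889 0.0553] F [ 0.4 -0.   0.3] w 0.0004 jaw deg 75.65 tilt [-0.0005 -0.0003] q6 -1.24
```

View pics/t3.png

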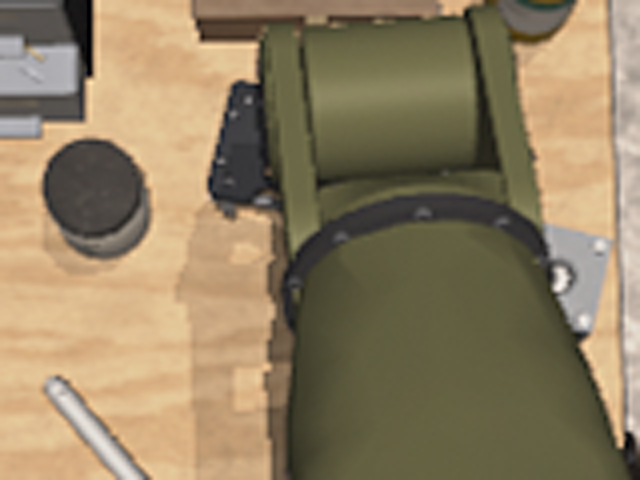

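```bash
python3 -m creep '{"hand":[1,1,1,1],"slide":[[0,-0.002,0],[0,-0.004,0],[0,-0.006,0],[0,-0.008,0]],"spin":[0,0,0,0]}';python3 -m creep '{"hand":[1,1,1],"slide":[[0,-0.0015,0],[0,-0.003,0],[0,-0.003,0]],"spin":[0,0,0]}'
```

```text
time_s: 4.22
ee_pos: [0.6484, 0.082, 0.0552]
eef_rot: [-3.048, 1.57, 2.985]
force: [0.8, 2.4, -1.6]
grip_width: 0.0005
time_s: 4.47
ee_pos: [0.6477, 0.079, 0.0553]
eef_rot: [2.945, 1.57, 2.695]
force: [-0.2, 1.8, -0.8]
grip_width: 0.0002
```

```bash
for i in 1 2; do python3 -m creep '{"hand":[1,1,1],"slide":[[0,-0.001,0],[0,-0.002,0],[0,-0.002,0]],"spin":[0,0,0]}'; done
```

```text
time_s: 4.72
ee_pos: [0.6477, 0.0789, 0.0554]
eef_rot: [1.349, 1.568, 1.1]
force: [3.5, 13.5, -4.4]
grip_width: 0.0008
time_s: 4.97
ee_pos: [0.6476, 0.0788, 0.0555]
eef_rot: [1.299, 1.565, 1.05]
force: [8.2, 24.6, -7.3]
grip_width: 0.0005
```

```bash
python3 -m creep '{"hand":[1,1,1,1,1,1,1,1,1,1,1],"slide":[[0,0.015,0],[0,0.03,0],[0,0.03,0],[-0.03,0.03,0],[-0.06,0.03,0],[-0.09,0.03,0],[-0.12,0.05,0.02],[-0.14,0.07,0.04],[-0.14,0.09,0.06],[-0.14,0.11,0.08],[-0.14,0.11,0.08]],"spin":[0,0,0,0,0,-5,-10,-15,-20,-25,-30]}'
python3 - <<'E'
from h import *
st()
need([.4705,.2239,.12],130)
cv2.imwrite("pics/t4.png",cv2.resize(ctrl.camera("top")[130:250,190:350,::-1],None,fx=5,fy=5,interpolation=cv2.INTER_CUBIC))
cv2.imwrite("pics/s4.png",cv2.resize(ctrl.camera("scene")[120:260,150:350,::-1],None,fx=4,fy=4,interpolation=cv2.INTER_CUBIC))
E
```

```text
time_s: 5.88
ee_pos: [0.7538, 0.1639, 0.1925]
eef_rot: [-3.108, 1.569, -2.829]
force: [-0.4, -0.3, -1.7]
grip_width: 0.0004
t 5.88 tcp [0.7538 0.1639 0.1925] F [-0.4 -0.3 -1.7] w 0.0004 jaw deg 105.99 tilt [-0.0018 -0.0006] q6 -1.68
slide(m) [ 0.073   0.1358 -0.2557] n>=8 rows spin -24.01 or 155.99
```

View pics/t4.png

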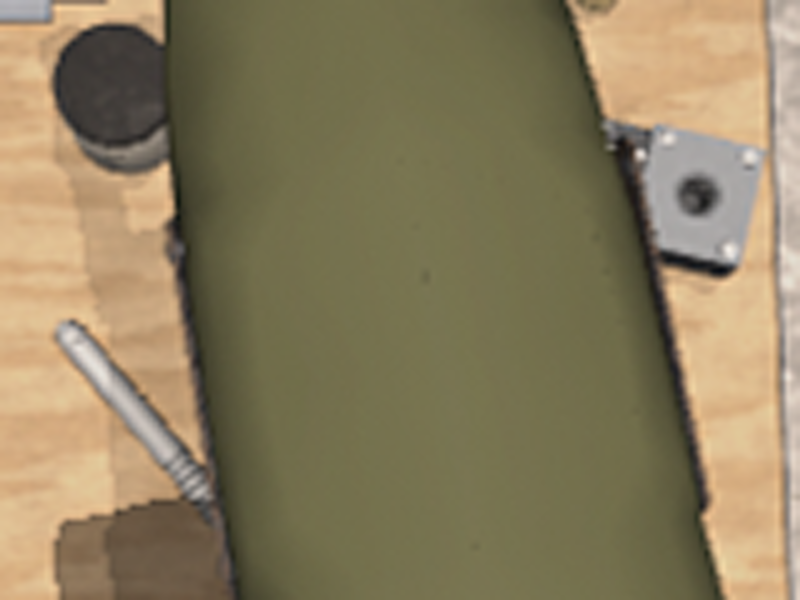

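View pics/s4.png

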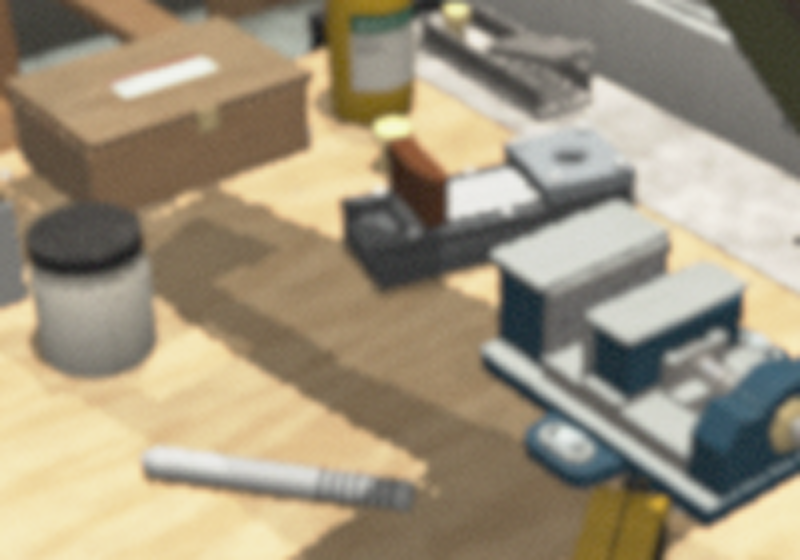

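```bash
python3 -m creep '{"hand":[-0.2,-0.2,-0.2,-0.2,-0.2,-0.2,-0.2,-0.2,-0.2,-0.2,-0.2],"slide":[[0,0.014,-0.026],[0,0.028,-0.052],[0.01,0.042,-0.078],[0.02,0.056,-0.104],[0.03,0.07,-0.13],[0.04,0.084,-0.156],[0.05,0.098,-0.182],[0.06,0.112,-0.208],[0.07,0.126,-0.234],[0.073,0.136,-0.256],[0.073,0.136,-0.256]],"spin":[-3,-6,-9,-12,-15,-18,-21,-24,-24,-24,-24]}'
python3 - <<'E'
from h import *
st()
need([.4705,.2239,.0105],129.9)
cv2.imwrite("pics/t5.png",cv2.resize(ctrl.camera("top")[150:270,170:330,::-1],None,fx=5,fy=5,interpolation=cv2.INTER_CUBIC))
cv2.imwrite("pics/s5.png",cv2.resize(ctrl.camera("scene")[150:290,150:350,::-1],None,fx=4,fy=4,interpolation=cv2.INTER_CUBIC))
E
```

```text
time_s: 6.9
ee_pos: [0.4643, 0.2236, 0.1223]
eef_rot: [2.893, 1.569, -2.699]
force: [1.4, -0.7, 0.1]
grip_width: 0.0567
t 6.9 tcp [0.4643 0.2236 0.1223] F [ 1.4 -0.7  0.1] w 0.0567 jaw deg 129.56 tilt [-0.0015 -0.0007] q6 -1.88
slide(m) [ 0.1118 -0.0037  0.0052] n>=3 rows spin -0.34 or 179.66
```

View pics/t5.png

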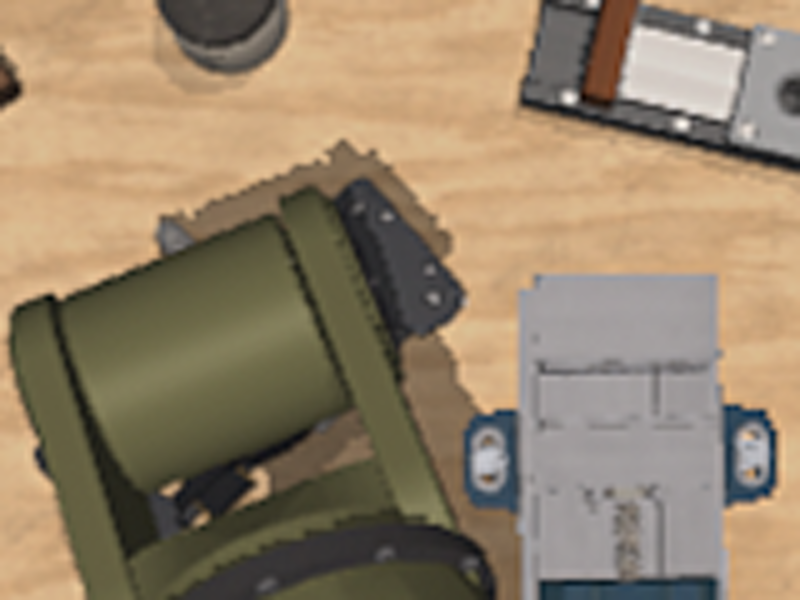

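View pics/s5.png

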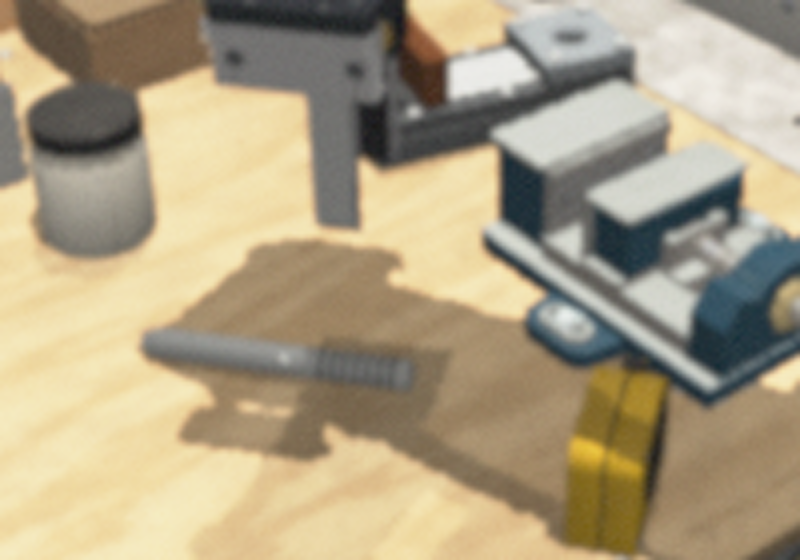

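```bash
python3 -m creep '{"hand":[-0.2,-0.2,-0.2,-0.2,-0.2,-0.2,-0.2],"slide":[[0.03,-0.0037,0.005],[0.06,-0.0037,0.005],[0.08,-0.0037,0.005],[0.095,-0.0037,0.005],[0.105,-0.0037,0.005],[0.109,-0.0037,0.005],[0.109,-0.0037,0.005]],"spin":[0,0,0,0,0,0,0]}'
python3 - <<'E'
from h import *
st()
need([.4705,.2239,.0105],129.9)
cv2.imwrite("pics/s6.png",cv2.resize(ctrl.camera("scene")[190:290,170:310,::-1],None,fx=5,fy=5,interpolation=cv2.INTER_CUBIC))
E
```

```text
time_s: 7.58
ee_pos: [0.4749, 0.2238, 0.0133]
eef_rot: [3.061, 1.571, -2.531]
force: [-0.2, -0.1, -0.5]
grip_width: 0.0568
t 7.58 tcp [0.4749 0.2238 0.0133] F [-0.2 -0.1 -0.5] w 0.0568 jaw deg 129.61 tilt [-0.0002 -0.0002] q6 -1.89
slide(m) [ 0.0028  0.0029 -0.0033] n>=1 rows spin -0.29 or 179.71
```

View pics/s6.png

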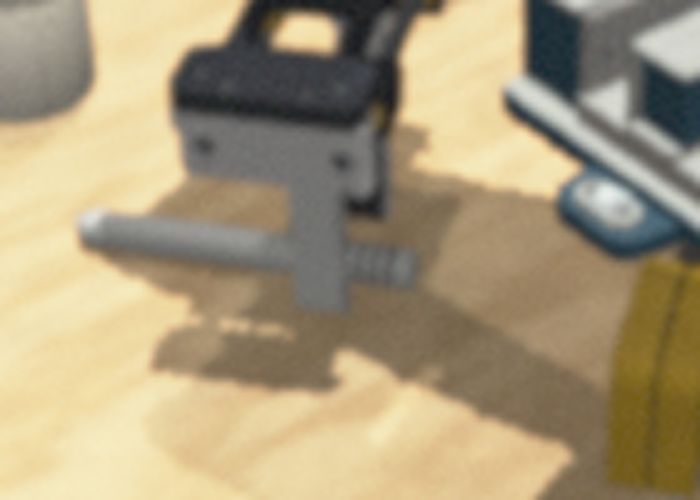

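```bash
python3 -m creep '{"hand":[-0.2,-0.2,0.4,1,1,1,1,1,1,1,1,1],"slide":[[0.0028,0.003,-0.0033],[0.0028,0.003,-0.0033],[0.0028,0.003,-0.0033],[0.0028,0.003,-0.0033],[0.0028,0.003,-0.0033],[0.0028,0.003,-0.0033],[0.0028,0.003,-0.0033],[0.0028,0.003,-0.0033],[0.0028,0.003,-0.0033],[0.0028,0.003,-0.0033],[0.0028,0.003,-0.0033],[0.0028,0.003,-0.0033]],"spin":[0,0,0,0,0,0,0,0,0,0,0,0]}' 5
python3 - <<'E'
from h import *
st()
cv2.imwrite("pics/s7.png",cv2.resize(ctrl.camera("scene")[190:290,170:310,::-1],None,fx=5,fy=5,interpolation=cv2.INTER_CUBIC))
E
```

```text
time_s: 8.63
ee_pos: [0.4702, 0.2243, 0.0106]
eef_rot: [-0.836, 1.571, -0.144]
force: [0.1, -0.1, -0.7]
grip_width: 0.0156
t 8.63 tcp [0.4702 0.2243 0.0106] F [ 0.1 -0.1 -0.7] w 0.0156 jaw deg 129.67 tilt [ 0.0001 -0.    ] q6 -1.89
```

View pics/s7.png

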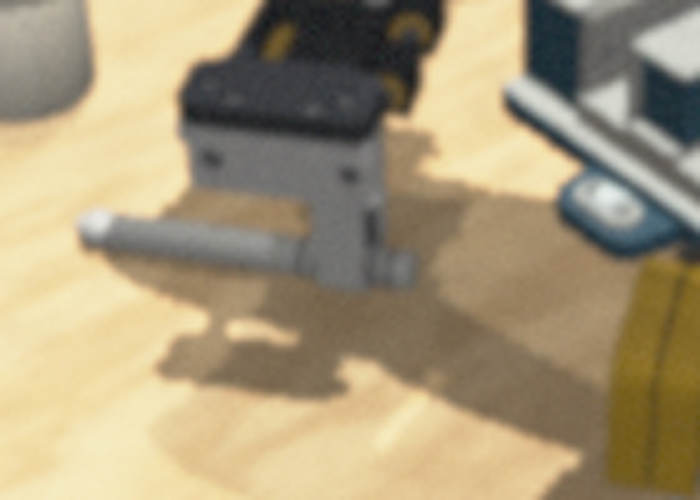

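```bash
python3 -m creep '{"hand":[1,1,1,1,1,1,1,1,1,1,1],"slide":[[-0.009,0,0.001],[-0.018,0,0.003],[-0.0265,0,0.006],[-0.035,0,0.009],[-0.043,0,0.0135],[-0.051,0,0.018],[-0.058,0,0.024],[-0.066,0,0.030],[-0.073,0,0.037],[-0.0795,0,0.0445],[-0.0795,0,0.0445]],"spin":[0,0,0,0,0,0,0,0,0,0,0]}' 5
python3 - <<'E'
from h import *
st()
cv2.imwrite("pics/s8.png",cv2.resize(ctrl.camera("scene")[150:270,160:310,::-1],None,fx=5,fy=5,interpolation=cv2.INTER_CUBIC))
cv2.imwrite("pics/t8.png",cv2.resize(ctrl.camera("top")[160:260,170:300,::-1],None,fx=6,fy=6,interpolation=cv2.INTER_CUBIC))
E
```

```text
time_s: 9.6
ee_pos: [0.5058, 0.2538, 0.0917]
eef_rot: [-0.28, 1.568, 0.413]
force: [-1.4, -0.8, 0.1]
grip_width: 0.0158
t 9.6 tcp [0.5058 0.2538 0.0917] F [-1.4 -0.8  0.1] w 0.0158 jaw deg 129.69 tilt [0.0022 0.001 ] q6 -1.86
```

View pics/s8.png

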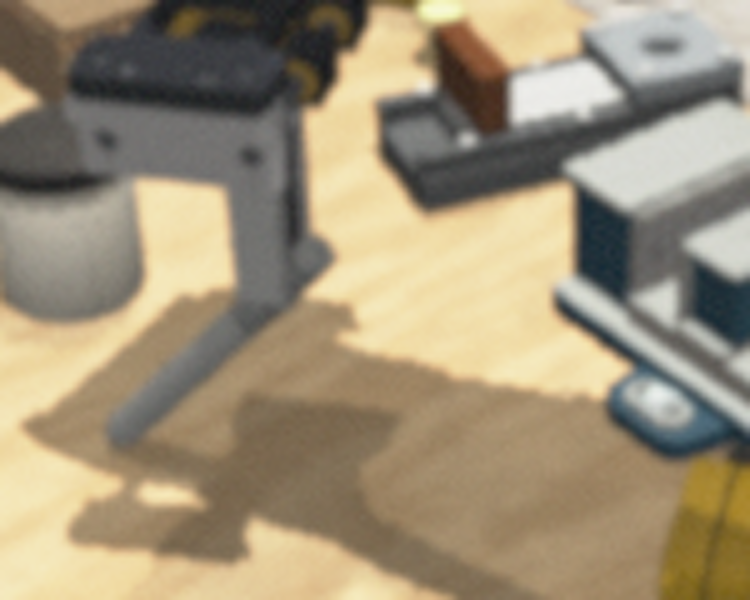

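View pics/t8.png

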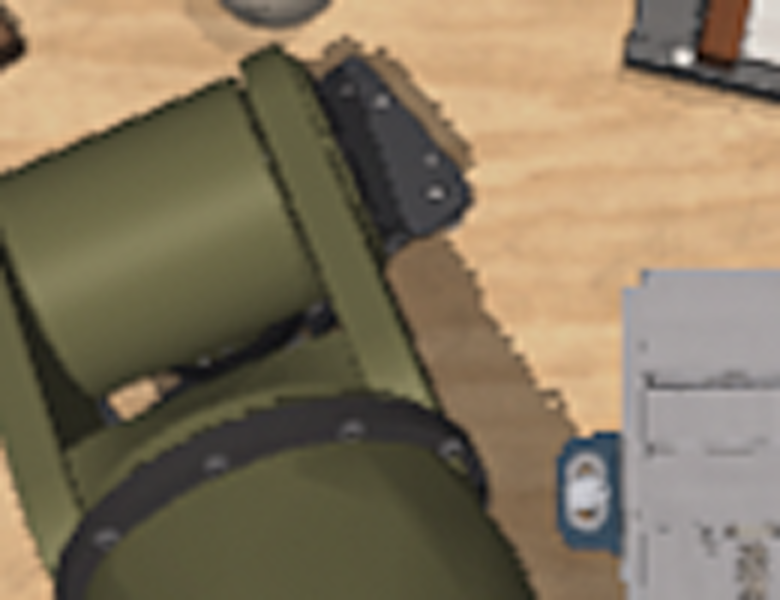

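```bash
python3 -m creep '{"hand":[1,1,1,1,1,1,1,1,1,1],"slide":[[-0.003,0,0.004],[-0.006,0,0.008],[-0.0085,0,0.012],[-0.0108,0,0.016],[-0.013,0,0.0205],[-0.015,0,0.025],[-0.0185,0,0.0343],[-0.0212,0,0.0438],[-0.023,0,0.0535],[-0.023,0,0.0535]],"spin":[0,0,0,0,0,0,0,0,0,0]}'
python3 - <<'E'
from h import *
st()
cv2.imwrite("pics/s9.png",cv2.resize(ctrl.camera("scene")[130:250,140:290,::-1],None,fx=5,fy=5,interpolation=cv2.INTER_CUBIC))
E
```

```text
time_s: 10.53
ee_pos: [0.547, 0.288, 0.1142]
eef_rot: [-0.229, 1.568, 0.464]
force: [-1.7, -1.3, 8.0]
grip_width: 0.0158
t 10.53 tcp [0.547  0.288  0.1142] F [-1.7 -1.3  8. ] w 0.0158 jaw deg 129.69 tilt [0.0022 0.0011] q6 -1.84
```

View pics/s9.png

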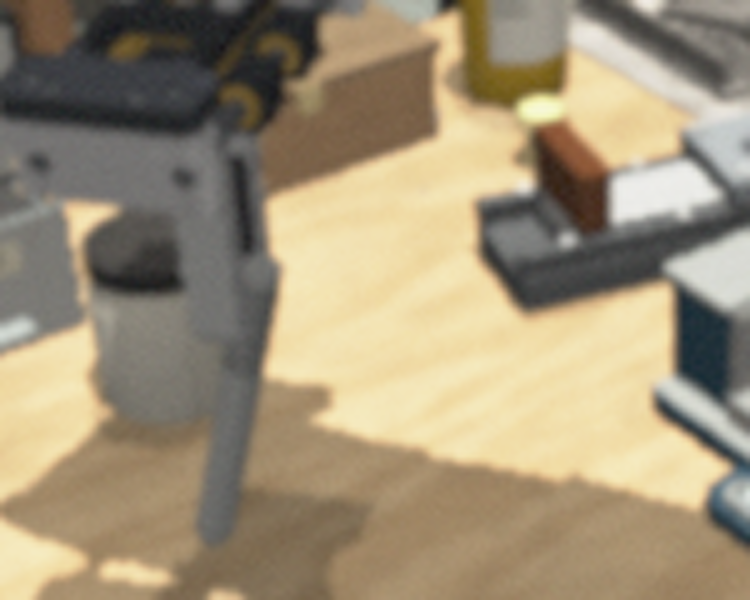

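```bash
cat >> h.py <<'E'
def tilt(foot,up,zdir=(.769,.639)):
    F=plane("scene",foot,0.0)
    best=[]
    for phi in np.arange(-15,30,.25):
        a=np.radians(phi); X=F+.14*np.array([-np.sin(a)*zdir[0],-np.sin(a)*zdir[1],np.cos(a)])
        p=proj("scene",X); d=p-foot; e=np.array(up)-foot
        best.append((abs(d[0]*e[1]-d[1]*e[0])/np.linalg.norm(d)/np.linalg.norm(e),phi,*p))
    print("foot",np.round(F,4),"tilt deg (head lags)",np.round(min(best),3), "vertical img dir", np.round(proj("scene",F+[0,0,.14])-foot,1))
E
python3 - <<'E'
from h import *
tilt(crop(140,130,214,538,5),crop(140,130,264,262,5)); tilt(crop(140,130,216,530,5),crop(140,130,246,372,5))
E
```

```text
foot [0.563  0.2997 0.    ] tilt deg (head lags) [1.00000e-03 1.47500e+01 1.92333e+02 1.82127e+02] vertical img dir [ -8.7 -59.2]
foot [0.5671 0.2965 0.    ] tilt deg (head lags) [3.00000e-03 1.52500e+01 1.93345e+02 1.80866e+02] vertical img dir [ -8.6 -59.1]
```

```bash
python3 -m creep '{"hand":[1,1,1,1,1,1],"slide":[[-0.0005,0,0.003],[-0.001,0,0.006],[-0.0015,0,0.009],[-0.0017,0,0.012],[-0.0019,0,0.015],[-0.0019,0,0.015]],"spin":[0,0,0,0,0,0]}'
python3 - <<'E'
from h import *
st()
cv2.imwrite("pics/s10.png",cv2.resize(ctrl.camera("scene")[150:250,140:240,::-1],None,fx=6,fy=6,interpolation=cv2.INTER_CUBIC))
E
```

```text
time_s: 11.08
ee_pos: [0.5578, 0.2969, 0.1156]
eef_rot: [-0.242, 1.569, 0.451]
force: [-0.3, -0.6, 6.1]
grip_width: 0.0155
t 11.08 tcp [0.5578 0.2969 0.1156] F [-0.3 -0.6  6.1] w 0.0155 jaw deg 129.68 tilt [0.0013 0.0006] q6 -1.83
```

View pics/s10.png

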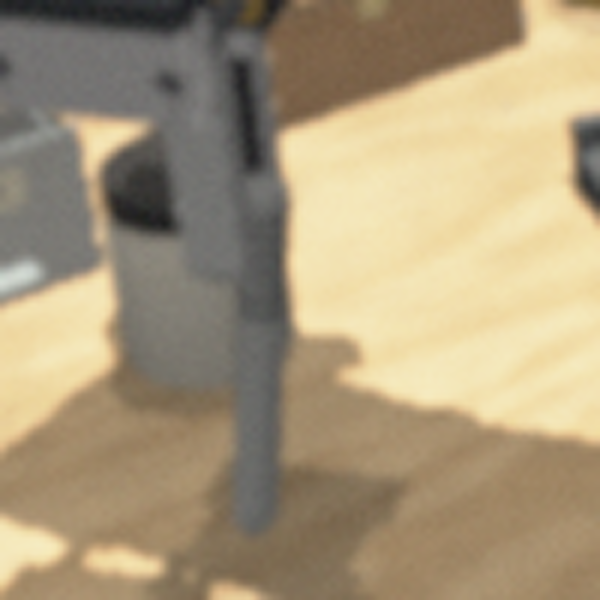

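Run:
```python
from h import *
tilt(crop(140,150,253,531,6),crop(140,150,265,190,6)); tilt(crop(140,150,254,525,6),crop(140,150,262,325,6))
```

```text
foot [0.5613 0.3022 0.    ] tilt deg (head lags) [  0.      8.5   183.743 180.666] vertical img dir [ -8.7 -59.3]
foot [0.564  0.3003 0.    ] tilt deg (head lags) [1.00000e-03 8.75000e+00 1.84236e+02 1.79830e+02] vertical img dir [ -8.7 -59.2]
```

```bash
python3 -m creep '{"hand":[1,1,1,1,1,1],"slide":[[-0.0003,0,0.003],[-0.0005,0,0.006],[-0.0007,0,0.009],[-0.0008,0,0.012],[-0.0008,0,0.014],[-0.0008,0,0.014]],"spin":[0,0,0,0,0,0]}'
python3 - <<'E'
from h import *
st()
cv2.imwrite("pics/s11.png",cv2.resize(ctrl.camera("scene")[150:250,140:240,::-1],None,fx=6,fy=6,interpolation=cv2.INTER_CUBIC))
E
```

```text
time_s: 11.63
ee_pos: [0.5682, 0.3057, 0.1158]
eef_rot: [-0.093, 1.57, 0.599]
force: [-1.1, 0.1, 5.2]
grip_width: 0.0151
t 11.63 tcp [0.5682 0.3057 0.1158] F [-1.1  0.1  5.2] w 0.0151 jaw deg 129.68 tilt [0.0003 0.0002] q6 -1.83
```

View pics/s11.png

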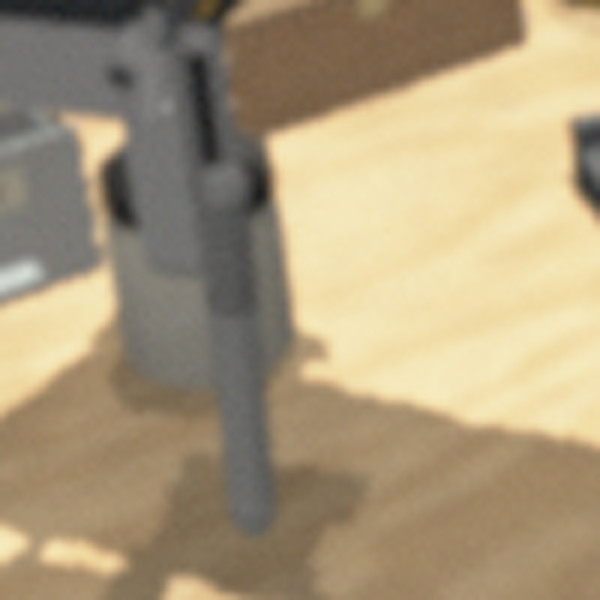

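Run:
```python
from h import *
tilt(crop(140,150,251,532,6),crop(140,150,226,180,6)); tilt(crop(140,150,251,525,6),crop(140,150,234,325,6))
```

```text
foot [0.5612 0.303  0.    ] tilt deg (head lags) [2.00000e-03 3.75000e+00 1.77357e+02 1.79594e+02] vertical img dir [ -8.8 -59.3]
foot [0.5646 0.3011 0.    ] tilt deg (head lags) [  0.      3.    176.428 178.383] vertical img dir [ -8.7 -59.2]
```

```bash
python3 -m creep '{"hand":[1,1,1,1],"slide":[[0,0,0.002],[0,0,0.004],[0,0,0.0065],[0,0,0.0065]],"spin":[0,0,0,0]}'
python3 - <<'E'
from h import *
st()
cv2.imwrite("pics/s12.png",cv2.resize(ctrl.camera("scene")[150:250,140:240,::-1],None,fx=6,fy=6,interpolation=cv2.INTER_CUBIC))
E
```

```text
time_s: 12.02
ee_pos: [0.573, 0.3098, 0.1156]
eef_rot: [2.765, 1.571, -2.826]
force: [-1.4, 0.4, 2.4]
grip_width: 0.014
t 12.02 tcp [0.573  0.3098 0.1156] F [-1.4  0.4  2.4] w 0.014 jaw deg 129.68 tilt [-0.0002 -0.0001] q6 -1.82
```

View pics/s12.png

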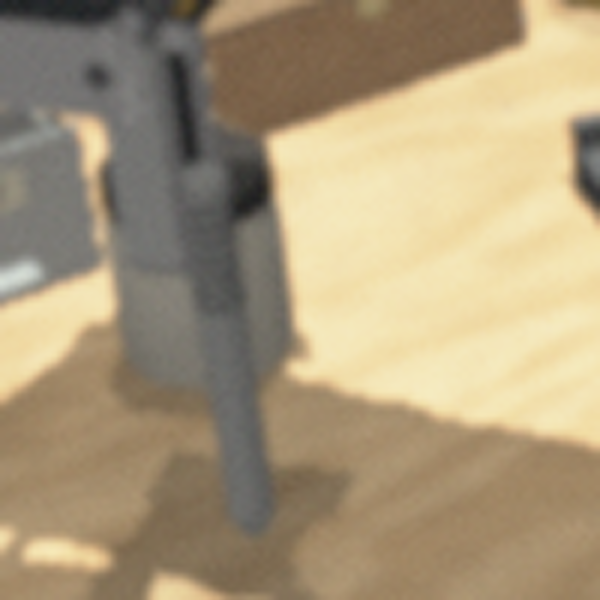

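```bash
python3 -m creep '{"hand":[1,1,1,1,1,1,1,1,1,1],"slide":[[0,0,-0.011],[0.0005,0,-0.022],[0.002,0,-0.032],[0.005,0,-0.0415],[0.009,0,-0.051],[0.013,0,-0.060],[0.018,0,-0.068],[0.024,0,-0.076],[0.030,0,-0.084],[0.0375,0,-0.0905]],"spin":[0,0,0,0,0,0,0,0,0,0]}' 5
python3 - <<'E'
from h import *
st()
cv2.imwrite("pics/s13.png",cv2.resize(ctrl.camera("scene")[150:270,150:300,::-1],None,fx=5,fy=5,interpolation=cv2.INTER_CUBIC))
E
```

```text
time_s: 12.9
ee_pos: [0.5027, 0.2515, 0.078]
eef_rot: [2.533, 1.571, -3.057]
force: [-0.6, -0.7, -0.3]
grip_width: 0.0005
t 12.9 tcp [0.5027 0.2515 0.078 ] F [-0.6 -0.7 -0.3] w 0.0005 jaw deg 129.68 tilt [-0.0001 -0.    ] q6 -1.86
```

View pics/s13.png

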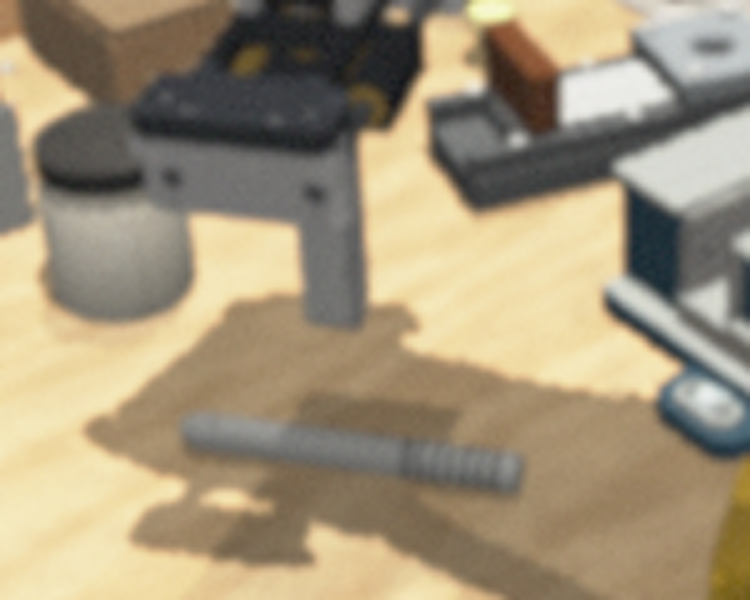

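```bash
python3 -m creep '{"hand":[0.6,0,-0.2,-0.2,-0.2,-0.2,-0.2],"slide":[[-0.02,0,0],[-0.045,0,0],[-0.045,0,0],[-0.045,0,0],[-0.045,0,0],[-0.045,0,0],[-0.045,0,0]],"spin":[0,0,0,0,0,0,0]}'
python3 - <<'E'
from h import *
st()
cv2.imwrite("pics/s14.png",cv2.resize(ctrl.camera("scene")[210:270,170:270,::-1],None,fx=8,fy=8,interpolation=cv2.INTER_CUBIC))
cv2.imwrite("pics/t14.png",cv2.resize(ctrl.camera("top")[180:250,180:260,::-1],None,fx=8,fy=8,interpolation=cv2.INTER_CUBIC))
E
```

```text
time_s: 13.53
ee_pos: [0.5029, 0.2516, 0.1223]
eef_rot: [2.846, 1.569, -2.745]
force: [0.3, 0.3, 0.2]
grip_width: 0.044
t 13.53 tcp [0.5029 0.2516 0.1223] F [0.3 0.3 0.2] w 0.044 jaw deg 129.68 tilt [-0.0015 -0.0006] q6 -1.86
```

View pics/s14.png

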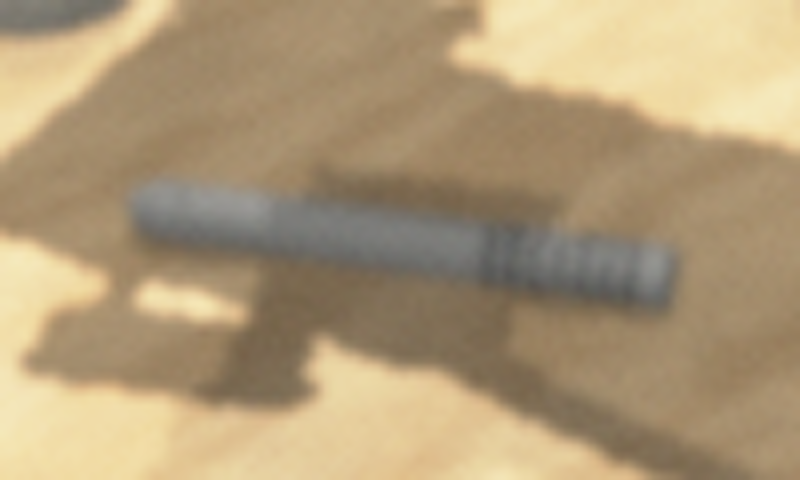

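View pics/t14.png

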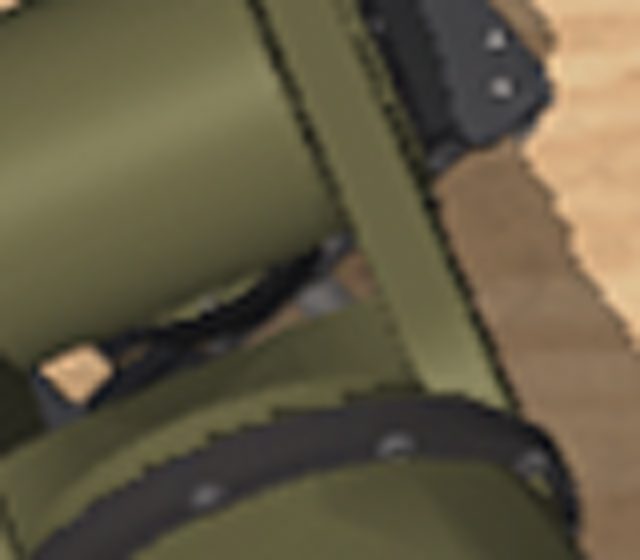

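Run:
```python
from h import *
f=plane("scene",crop(170,210,135,206),.008);h=plane("scene",crop(170,210,674,274),.008)
d=h-f;L=np.linalg.norm(d);m=(f+h)/2;print(f,h,L,m,np.degrees(np.arctan2(d[1],d[0])))
u=d/L; g=m+.044*u+[.001,0,0]; print("grip",g)
a=np.degrees(np.arctan2(d[1],d[0]))-90
need([g[0],g[1],.1],a); need([g[0],g[1],.0095],a)
```

```text
[0.55384278 0.29466367 0.008     ] [0.44686763 0.2051618  0.008     ] 0.13947854948274732 [0.50035521 0.24991274 0.008     ] -140.08211078638314
grip [0.46760875 0.22167842 0.008     ]
slide(m) [ 0.0227 -0.0005 -0.0464] n>=2 rows spin -0.24 or 179.76
slide(m) [ 0.1132 -0.0005 -0.0463] n>=3 rows spin -0.24 or 179.76
```

```bash
python3 -m creep '{"hand":[-0.2,-0.2,-0.2,-0.2,-0.2,-0.2,-0.2,-0.2],"slide":[[0.012,0,-0.023],[0.024,0,-0.0465],[0.05,0,-0.0465],[0.075,0,-0.0465],[0.095,0,-0.0465],[0.106,0,-0.0465],[0.112,0,-0.0465],[0.112,0,-0.0465]],"spin":[0,0,0,0,0,0,0,0]}'
python3 - <<'E'
from h import *
st(); need([.4676,.2217,.0095],129.9)
E
```

```text
time_s: 14.3
ee_pos: [0.4671, 0.222, 0.0105]
eef_rot: [2.814, 1.569, -2.777]
force: [-0.1, 1.4, 0.0]
grip_width: 0.0563
t 14.3 tcp [0.4671 0.222  0.0105] F [-0.1  1.4  0. ] w 0.0563 jaw deg 129.68 tilt [-0.0015 -0.0006] q6 -1.89
slide(m) [ 0.001  -0.0005  0.0002] n>=1 rows spin -0.22 or 179.78
```

```bash
python3 -m creep '{"hand":[0.2,0.5,1,1,1,1,1,1,1,1],"slide":[[0.001,0,0],[0.001,0,0],[0.001,0,0],[0.001,0,0],[0.001,0,0],[0.001,0,0],[0.001,0,0],[0.001,0,0],[0.001,0,0],[0.001,0,0]],"spin":[0,0,0,0,0,0,0,0,0,0]}' 5.5;  python3 -m creep '{"hand":[1,1,1,1,1,1,1,1],"slide":[[-0.0095,0,0.001],[-0.019,0,0.003],[-0.0275,0,0.006],[-0.036,0,0.009],[-0.0445,0,0.0135],[-0.0525,0,0.018],[-0.060,0,0.024],[-0.060,0,0.024]],"spin":[0,0,0,0,0,0,0,0]}'
python3 - <<'E'
from h import *
st()
cv2.imwrite("pics/s15.png",cv2.resize(ctrl.camera("scene")[150:270,150:300,::-1],None,fx=5,fy=5,interpolation=cv2.INTER_CUBIC))
E
```

```text
time_s: 15.13
ee_pos: [0.4675, 0.2222, 0.0105]
eef_rot: [-0.014, 1.571, 0.679]
force: [-1.2, -0.3, 3.2]
grip_width: 0.0156
time_s: 15.8
ee_pos: [0.4874, 0.2384, 0.0722]
eef_rot: [-0.285, 1.568, 0.408]
force: [-0.1, -0.9, -1.4]
grip_width: 0.0157
t 15.8 tcp [0.4874 0.2384 0.0722] F [-0.1 -0.9 -1.4] w 0.0157 jaw deg 129.69 tilt [0.0026 0.0011] q6 -1.88
```

View pics/s15.png

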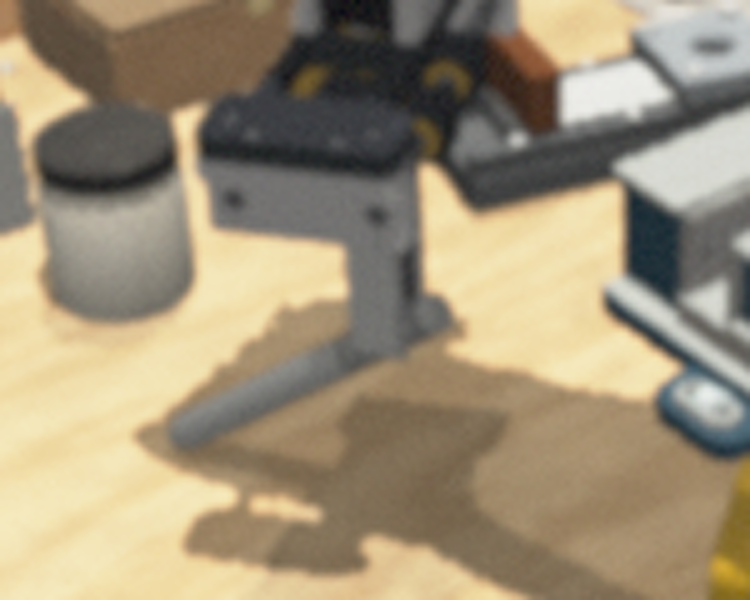

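```bash
python3 -m creep '{"hand":[1,1,1,1,1,1,1],"slide":[[-0.0075,0,0.0065],[-0.0145,0,0.0135],[-0.0215,0,0.021],[-0.0275,0,0.029],[-0.0325,0,0.037],[-0.037,0,0.046],[-0.037,0,0.046]],"spin":[0,0,0,0,0,0,0]}'
python3 - <<'E'
from h import *
st()
cv2.imwrite("pics/s16.png",cv2.resize(ctrl.camera("scene")[140:260,140:290,::-1],None,fx=5,fy=5,interpolation=cv2.INTER_CUBIC))
E
```

```text
time_s: 16.43
ee_pos: [0.5227, 0.2679, 0.1087]
eef_rot: [-0.258, 1.569, 0.435]
force: [-1.8, -1.2, 2.2]
grip_width: 0.0158
t 16.43 tcp [0.5227 0.2679 0.1087] F [-1.8 -1.2  2.2] w 0.0158 jaw deg 129.69 tilt [0.002  0.0009] q6 -1.85
```

View pics/s16.png

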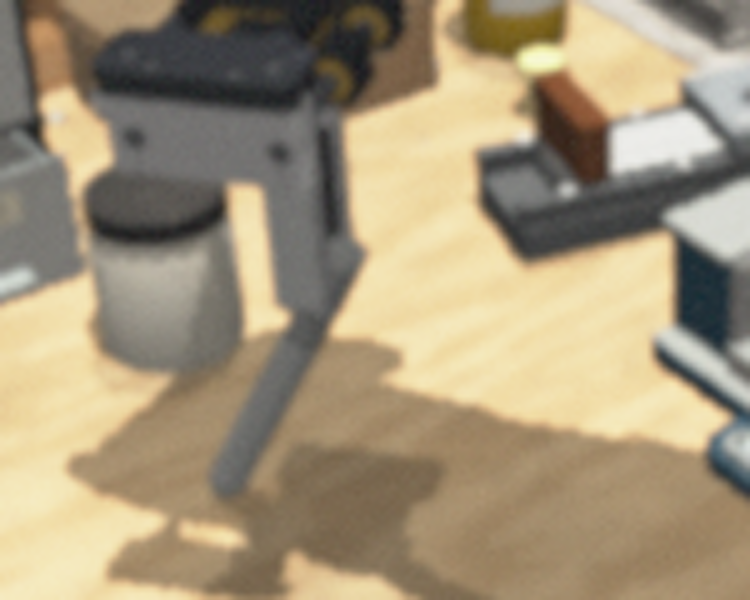

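```bash
sed -i 's/np.arange(-15,30,.25)/np.arange(-20,60,.25)/' h.py
cat >> h.py <<'E'
def off(foot,up,dz=.002):
    # fit: foot on bench plane, axis in tool x-z plane; offset of axis from pivot along tool z
    o=ctrl.get_obs(); P=o["ee_pos"]-[0,0,dz]; zd=np.array([.769,.639,0])
    p=proj("scene",P); e=np.array(up)-foot; n=np.array([-e[1],e[0]])/np.linalg.norm(e)
    J=(proj("scene",P+.01*zd)-p)/.01
    print("pivot px",np.round(p,1),"axis offset along tool z (mm)",round(1000*float(n@(np.array(foot)-p)/(n@J)),1))
E
python3 - <<'E'
from h import *
c=lambda u,v:crop(140,140,u,v,5)
tilt(c(224,488),c(350,252)); off(c(224,488),c(350,252)); tilt(c(227,482),c(302,335)); off(c(227,482),c(302,335))
E
```

```text
foot [0.5604 0.2966 0.    ] tilt deg (head lags) [2.00000e-03 2.75000e+01 2.10073e+02 1.88936e+02] vertical img dir [ -8.5 -59.2]
pivot px [202.2 196.8] axis offset along tool z (mm) -7.1
foot [0.5631 0.2936 0.    ] tilt deg (head lags) [1.00000e-03 2.67500e+01 2.09754e+02 1.87334e+02] vertical img dir [ -8.4 -59.1]
pivot px [202.2 196.8] axis offset along tool z (mm) -5.3
```

```bash
python3 - <<'E'
from h import *
o=ctrl.get_obs(); P=o["ee_pos"]; z=np.array([.769,.639,0]); y=np.array([-.639,.769,0])
print("cam",-C["scene"]["R"].T@C["scene"]["t"])
for sy in(1,-1):
  for zz in(-.008,.008):
    for yy in (.008,.0205):
      q=proj("scene",P+[0,0,-.008]+sy*yy*y+zz*z); print(sy,zz,yy,np.round((q-140+.5)*5-.5,0))
E
python3 - <<'E'
import cv2
i=cv2.imread("pics/s16.png"); cv2.imwrite("pics/s16b.png",cv2.resize(i[150:370,200:400],None,fx=3,fy=3,interpolation=cv2.INTER_CUBIC))
E
```

```text
cam [-0.09558497  0.60080211  0.5582665 ]
1 -0.008 0.008 [328. 313.]
1 -0.008 0.0205 [317. 332.]
1 0.008 0.008 [287. 308.]
1 0.008 0.0205 [276. 327.]
-1 -0.008 0.008 [341. 290.]
-1 -0.008 0.0205 [351. 273.]
-1 0.008 0.008 [301. 286.]
-1 0.008 0.0205 [312. 268.]
```

View pics/s16b.png

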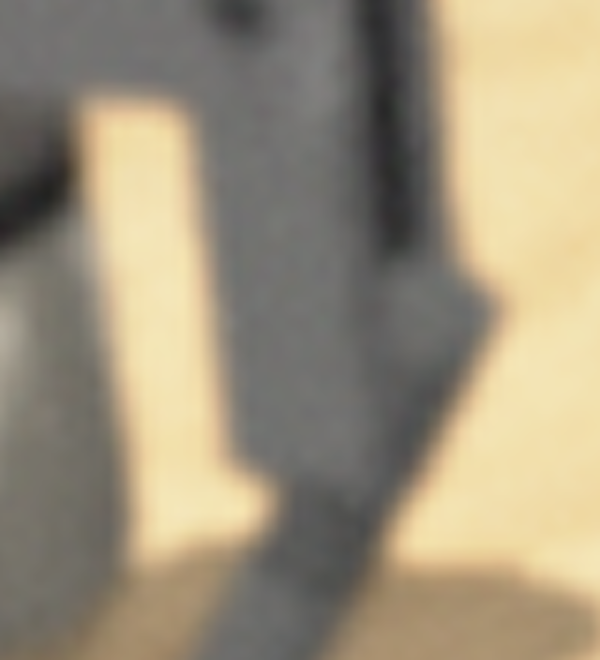

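```bash
python3 -m creep '{"hand":[1,1,1,1,1,1],"slide":[[-0.0015,0,0],[-0.003,0,0],[-0.0045,0,0],[-0.006,0,0],[-0.007,0,0],[-0.007,0,0]],"spin":[0,0,0,0,0,0]}' 4.5
python3 - <<'E'
from h import *
st()
cv2.imwrite("pics/s17.png",cv2.resize(ctrl.camera("scene")[140:260,140:290,::-1],None,fx=5,fy=5,interpolation=cv2.INTER_CUBIC))
E
```

```text
time_s: 16.98
ee_pos: [0.5213, 0.2667, 0.1146]
eef_rot: [-0.214, 1.571, 0.478]
force: [0.0, 0.2, -1.8]
grip_width: 0.0156
t 16.98 tcp [0.5213 0.2667 0.1146] F [ 0.   0.2 -1.8] w 0.0156 jaw deg 129.67 tilt [0.0002 0.0001] q6 -1.85
```

View pics/s17.png

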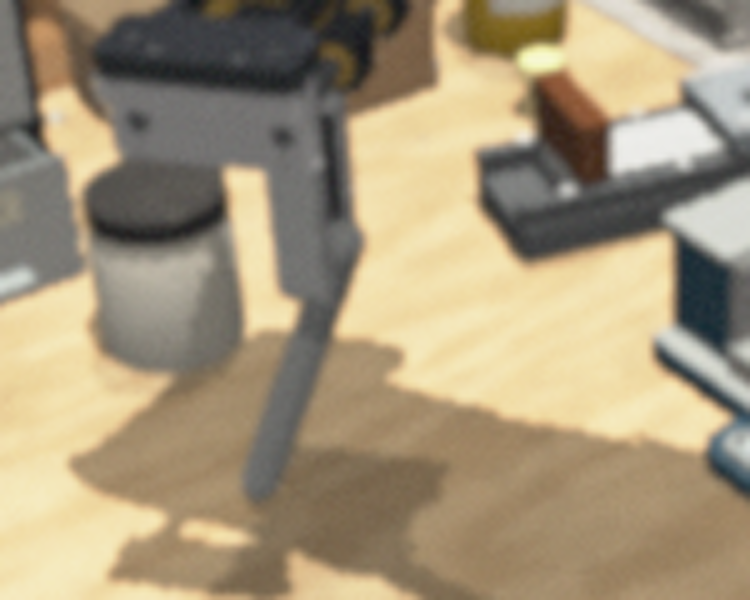

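Run:
```python
from h import *
c=lambda u,v:crop(140,140,u,v,5)
tilt(c(256,494),c(346,240)); off(c(256,494),c(346,240)); tilt(c(259,488),c(314,335)); off(c(259,488),c(314,335))
```

```text
foot [0.5489 0.2884 0.    ] tilt deg (head lags) [2.00000e-03 2.10000e+01 2.09406e+02 1.86243e+02] vertical img dir [ -7.9 -59.3]
pivot px [202.3 193.9] axis offset along tool z (mm) -8.1
foot [0.5515 0.2855 0.    ] tilt deg (head lags) [2.00000e-03 2.10000e+01 2.09993e+02 1.85128e+02] vertical img dir [ -7.8 -59.2]
pivot px [202.3 193.9] axis offset along tool z (mm) -8.8
```

Run:
```python
import h
from h import *
class O: pass
def at(P,foot,up):
    class Cx:
        def get_obs(s): return {"ee_pos":np.array(P)}
    k=h.ctrl; h.ctrl=Cx(); h.off(foot,up); h.tilt(foot,up); h.ctrl=k
c=lambda u,v:crop(140,150,u,v,6)
at([.573,.3098,.1156],c(251,531),c(207,175))
at([.5682,.3057,.1158],c(251,531),c(226,180))
at([.5578,.2969,.1156],c(253,531),c(267,186))
c=lambda u,v:crop(140,130,u,v,5)
at([.547,.288,.1142],c(214,538),c(263,262))
c=lambda u,v:crop(160,150,u,v,5)
at([.5058,.2538,.0917],c(120,437),c(315,250))
c=lambda u,v:crop(150,150,u,v,5)
at([.4874,.2384,.0722],c(183,434),c(445,313))
c=lambda u,v:crop(170,190,u,v,5)
at([.4702,.2243,.0106],c(85,230),c(408,270))
```

```text
pivot px [168.2 189.6] axis offset along tool z (mm) -14.8
foot [0.5617 0.3027 0.    ] tilt deg (head lags) [2.00000e-03 1.25000e+00 1.74209e+02 1.78978e+02] vertical img dir [ -8.8 -59.3]
pivot px [171.3 189.9] axis offset along tool z (mm) -13.4
foot [0.5617 0.3027 0.    ] tilt deg (head lags) [2.00000e-03 3.75000e+00 1.77359e+02 1.79443e+02] vertical img dir [ -8.8 -59.3]
pivot px [178.2 190.7] axis offset along tool z (mm) -10.8
foot [0.5613 0.3022 0.    ] tilt deg (head lags) [  0.      8.75  184.06  180.743] vertical img dir [ -8.7 -59.3]
pivot px [185.3 192.1] axis offset along tool z (mm) -9.8
foot [0.563  0.2997 0.    ] tilt deg (head lags) [3.00000e-03 1.47500e+01 1.92333e+02 1.82127e+02] vertical img dir [ -8.7 -59.2]
pivot px [213.6 205.2] axis offset along tool z (mm) -5.6
foot [0.562  0.2975 0.    ] tilt deg (head lags) [1.00000e-03 4.07500e+01 2.23679e+02 1.98488e+02] vertical img dir [ -8.5 -59.2]
pivot px [226.4 215. ] axis offset along tool z (mm) -9.6
foot [0.5604 0.2924 0.    ] tilt deg (head lags) [2.00000e-03 5.60000e+01 2.39803e+02 2.11544e+02] vertical img dir [ -8.3 -59.1]
pivot px [239.  241.6] axis offset along tool z (mm) -218.1
foot [0.5622 0.2904 0.    ] tilt deg (head lags) [  0.466  59.75  242.722 214.358] vertical img dir [ -8.2 -59. ]
```

```bash
python3 -m creep '{"hand":[1,1,1,1,1,1,1],"slide":[[-0.0012,0,0.004],[-0.0021,0,0.008],[-0.0029,0,0.012],[-0.0036,0,0.016],[-0.0042,0,0.020],[-0.0042,0,0.020],[-0.0042,0,0.020]],"spin":[0,0,0,0,0,0,0]}' 6.5
python3 - <<'E'
from h import *
st()
cv2.imwrite("pics/s18.png",cv2.resize(ctrl.camera("scene")[150:250,140:240,::-1],None,fx=6,fy=6,interpolation=cv2.INTER_CUBIC))
E
```

```text
time_s: 17.62
ee_pos: [0.537, 0.2797, 0.1188]
eef_rot: [-0.338, 1.57, 0.354]
force: [-1.6, -1.3, 5.5]
grip_width: 0.016
t 17.62 tcp [0.537  0.2797 0.1188] F [-1.6 -1.3  5.5] w 0.016 jaw deg 129.68 tilt [0.0005 0.0002] q6 -1.84
```

View pics/s18.png

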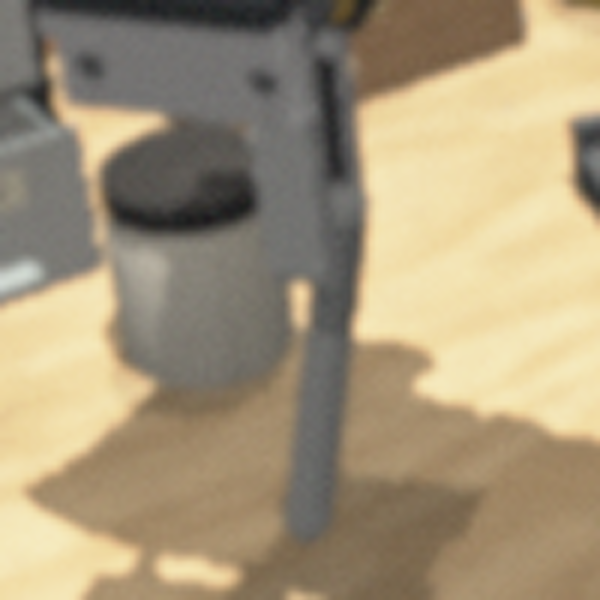

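Run:
```python
from h import *
c=lambda u,v:crop(140,150,u,v,6)
tilt(c(306,534),c(345,190)); off(c(306,534),c(345,190)); tilt(c(309,525),c(331,335)); off(c(309,525),c(331,335))
```

```text
foot [0.5486 0.2891 0.    ] tilt deg (head lags) [  0.     11.25  196.976 182.048] vertical img dir [ -7.9 -59.3]
pivot px [191.7 190.8] axis offset along tool z (mm) -8.3
foot [0.5522 0.2858 0.    ] tilt deg (head lags) [2.00000e-03 1.12500e+01 1.97495e+02 1.80674e+02] vertical img dir [ -7.8 -59.2]
pivot px [191.7 190.8] axis offset along tool z (mm) -9.1
```

```bash
python3 -m creep '{"hand":[1,1,1,1,1,1,1],"slide":[[-0.0015,0,0.003],[-0.002,0,0.006],[-0.0023,0,0.009],[-0.0026,0,0.012],[-0.0028,0,0.015],[-0.003,0,0.018],[-0.003,0,0.018]],"spin":[0,0,0,0,0,0,0]}' 6.5
python3 - <<'E'
from h import *
st()
cv2.imwrite("pics/s19.png",cv2.resize(ctrl.camera("scene")[150:250,140:240,::-1],None,fx=6,fy=6,interpolation=cv2.INTER_CUBIC))
E
```

```text
time_s: 18.25
ee_pos: [0.5509, 0.2914, 0.1214]
eef_rot: [2.22, 1.571, 2.913]
force: [-0.3, -0.2, -2.5]
grip_width: 0.0158
t 18.25 tcp [0.5509 0.2914 0.1214] F [-0.3 -0.2 -2.5] w 0.0158 jaw deg 129.68 tilt [-0.0001  0.    ] q6 -1.84
```

View pics/s19.png

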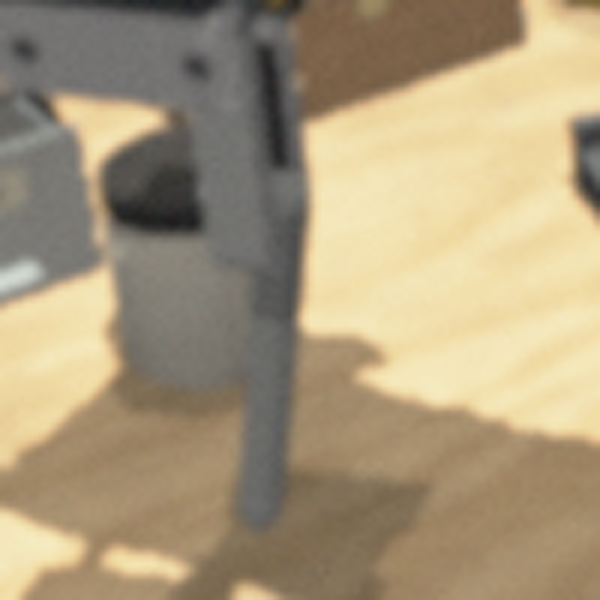

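```bash
python3 -m creep '{"hand":[1,1,1,1,1,1,1,1],"slide":[[0.001,0,0],[0.002,0,0],[0.002,0,0.003],[0.002,0,0.006],[0.002,0,0.009],[0.0018,0,0.012],[0.0017,0,0.015],[0.0017,0,0.015]],"spin":[0,0,0,0,0,0,0,0]}' 6.5
python3 - <<'E'
from h import *
st()
cv2.imwrite("pics/s20.png",cv2.resize(ctrl.camera("scene")[150:250,140:240,::-1],None,fx=6,fy=6,interpolation=cv2.INTER_CUBIC))
E
```

```text
time_s: 18.97
ee_pos: [0.5627, 0.301, 0.1202]
eef_rot: [-0.221, 1.57, 0.471]
force: [-1.4, -0.9, 5.0]
grip_width: 0.0158
t 18.97 tcp [0.5627 0.301  0.1202] F [-1.4 -0.9  5. ] w 0.0158 jaw deg 129.68 tilt [0.0008 0.0004] q6 -1.83
```

View pics/s20.png

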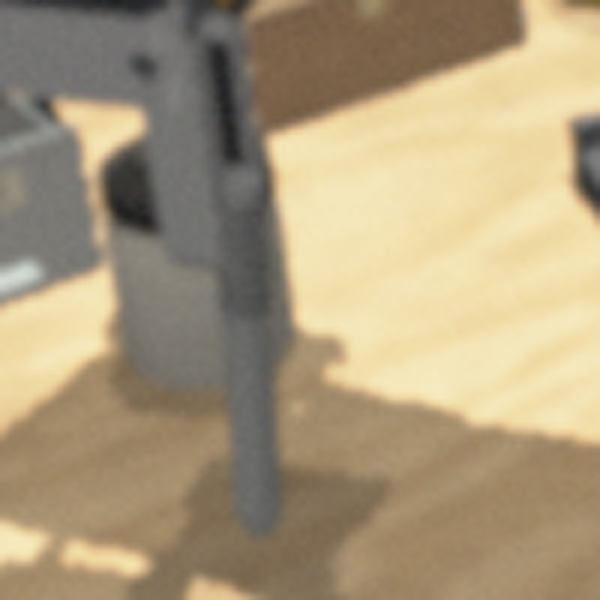

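Run:
```python
from h import *
c=lambda u,v:crop(140,150,u,v,6)
tilt(c(257,532),c(243,182)); off(c(257,532),c(243,182)); tilt(c(258,525),c(248,325)); off(c(258,525),c(248,325))
```

```text
foot [0.56   0.3014 0.    ] tilt deg (head lags) [1.00000e-03 5.00000e+00 1.80039e+02 1.79875e+02] vertical img dir [ -8.7 -59.3]
pivot px [174.8 188.3] axis offset along tool z (mm) -11.3
foot [0.5631 0.2993 0.    ] tilt deg (head lags) [1.00000e-03 4.50000e+00 1.79601e+02 1.78700e+02] vertical img dir [ -8.6 -59.2]
pivot px [174.8 188.3] axis offset along tool z (mm) -10.7
```

```bash
python3 -m creep '{"hand":[1,1,1,1,1,1,1],"slide":[[-0.0002,0,0],[-0.0003,0,0.002],[-0.0004,0,0.004],[-0.0004,0,0.006],[-0.0004,0,0.008],[-0.0004,0,0.009],[-0.0004,0,0.009]],"spin":[0,0,0,0,0,0,0]}' 8
python3 - <<'E'
from h import *
st()
cv2.imwrite("pics/s21.png",cv2.resize(ctrl.camera("scene")[150:250,140:240,::-1],None,fx=6,fy=6,interpolation=cv2.INTER_CUBIC))
E
```

```text
time_s: 19.6
ee_pos: [0.5692, 0.3065, 0.1202]
eef_rot: [0.232, 1.571, 0.925]
force: [-1.1, -0.7, 4.0]
grip_width: 0.0155
t 19.6 tcp [0.5692 0.3065 0.1202] F [-1.1 -0.7  4. ] w 0.0155 jaw deg 129.68 tilt [0. 0.] q6 -1.83
```

View pics/s21.png

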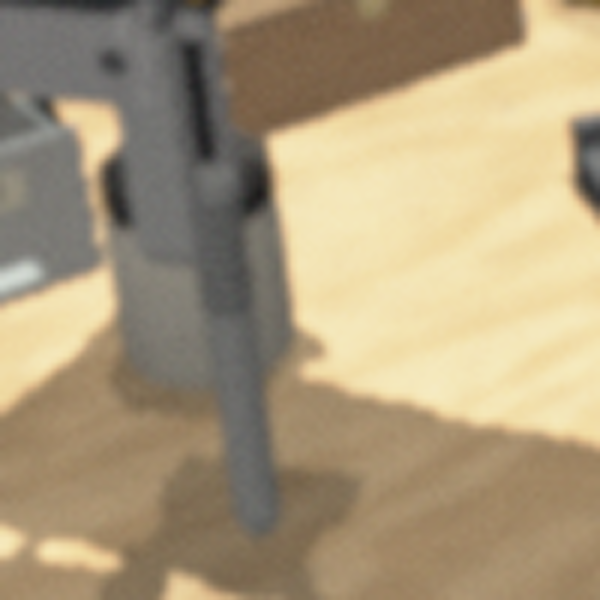

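Run:
```python
from h import *
c=lambda u,v:crop(140,150,u,v,6)
tilt(c(256,532),c(219,180)); off(c(256,532),c(219,180)); tilt(c(255,525),c(228,320)); off(c(255,525),c(228,320))
```

```text
foot [0.5602 0.3017 0.    ] tilt deg (head lags) [  0.      2.    176.065 179.257] vertical img dir [ -8.7 -59.3]
pivot px [170.4 187.8] axis offset along tool z (mm) -13.2
foot [0.5637 0.3    0.    ] tilt deg (head lags) [1.00000e-03 7.50000e-01 1.74339e+02 1.77996e+02] vertical img dir [ -8.7 -59.2]
pivot px [170.4 187.8] axis offset along tool z (mm) -10.5
```

```bash
python3 -m creep '{"hand":[1,1],"slide":[[0,0,0],[0,0,0]],"spin":[0,0]}' 11;python3 -m creep '{"hand":[1,1,1],"slide":[[0,0,0],[0,0,0],[0,0,0]],"spin":[0,0,0]}' 15; python3 -m creep '{"hand":[1,1,1,1],"slide":[[-0.003,0,0],[-0.006,0,0],[-0.01,0,0],[-0.01,0,0]],"spin":[0,0,0,0]}';  python3 - <<'E'
from h import *
st()
cv2.imwrite("pics/s22.png",cv2.resize(ctrl.camera("scene")[140:250,140:240,::-1],None,fx=6,fy=5.45,interpolation=cv2.INTER_CUBIC))
E
```

```text
time_s: 19.82
ee_pos: [0.569, 0.3064, 0.1202]
eef_rot: [2.513, 1.571, -3.078]
force: [-0.4, 0.8, 1.6]
grip_width: 0.0157
time_s: 20.07
ee_pos: [0.569, 0.3064, 0.1202]
eef_rot: [2.985, 1.571, -2.606]
force: [-0.5, -1.3, 2.9]
grip_width: 0.0152
time_s: 20.4
ee_pos: [0.5692, 0.3065, 0.131]
eef_rot: [-0.225, 1.57, 0.468]
force: [0.4, 1.0, -2.3]
grip_width: 0.0151
t 20.4 tcp [0.5692 0.3065 0.131 ] F [ 0.4  1.  -2.3] w 0.0151 jaw deg 129.68 tilt [0.0008 0.0004] q6 -1.83
```

View pics/s22.png

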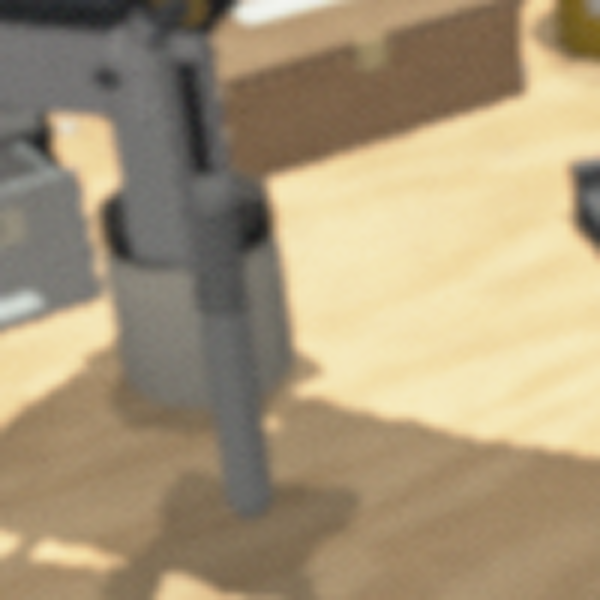

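```bash
python3 -m creep '{"hand":[1,1,1,1,1,1,1,1],"slide":[[-0.01,0,0],[-0.025,0,0],[-0.04,0,0],[-0.06,0,0],[-0.08,0,0],[-0.095,0,0],[-0.105,0,0],[-0.105,0,0]],"spin":[0,0,0,0,0,0,0,0]}';  python3 - <<'E'
from h import *
st(); need([.622,-.034,.236],129.68)
E
```

```text
time_s: 21.12
ee_pos: [0.5695, 0.3067, 0.2379]
eef_rot: [-0.252, 1.567, 0.441]
force: [-0.1, 0.7, -2.5]
grip_width: 0.0152
t 21.12 tcp [0.5695 0.3067 0.2379] F [-0.1  0.7 -2.5] w 0.0152 jaw deg 129.68 tilt [0.0033 0.0015] q6 -1.83
slide(m) [ 0.0016 -0.2957 -0.1771] n>=9 rows spin 0.00 or -180.00
```

```bash
python3 -m creep '{"hand":[1,1,1,1,1,1,1,1,1,1,1,1],"slide":[[0,-0.01,-0.006],[0,-0.03,-0.018],[0,-0.06,-0.036],[0,-0.09,-0.054],[0,-0.12,-0.072],[0,-0.15,-0.09],[0,-0.18,-0.108],[0,-0.21,-0.126],[0,-0.24,-0.144],[0,-0.265,-0.159],[0,-0.285,-0.171],[0,-0.296,-0.177]],"spin":[0,0,0,0,0,0,0,0,0,0,0,0]}'; python3 -m creep '{"hand":[1,1,1],"slide":[[0.03,0,0],[0.045,0,0],[0.045,0,0]],"spin":[0,0,0]}'
python3 - <<'E'
from h import *
st()
cv2.imwrite("pics/s23.png",cv2.resize(ctrl.camera("scene")[80:200,220:340,::-1],None,fx=5,fy=5,interpolation=cv2.INTER_CUBIC))
cv2.imwrite("pics/t23.png",cv2.resize(ctrl.camera("top")[110:230,240:400,::-1],None,fx=5,fy=5,interpolation=cv2.INTER_CUBIC))
E
```

```text
time_s: 22.12
ee_pos: [0.6212, -0.0378, 0.2337]
eef_rot: [2.54, 1.569, -3.054]
force: [0.3, 0.0, -1.6]
grip_width: 0.0153
time_s: 22.37
ee_pos: [0.62, -0.0345, 0.1856]
eef_rot: [2.316, 1.564, 3.008]
force: [-1.1, 0.4, -3.0]
grip_width: 0.0149
t 22.37 tcp [ 0.62   -0.0345  0.1856] F [-1.1  0.4 -3. ] w 0.0149 jaw deg 129.66 tilt [-0.0072  0.001 ] q6 -2.38
```

View pics/s23.png

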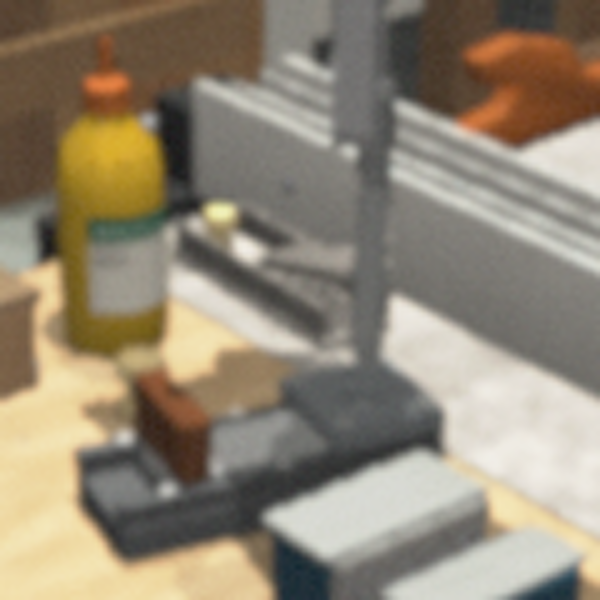

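View pics/t23.png

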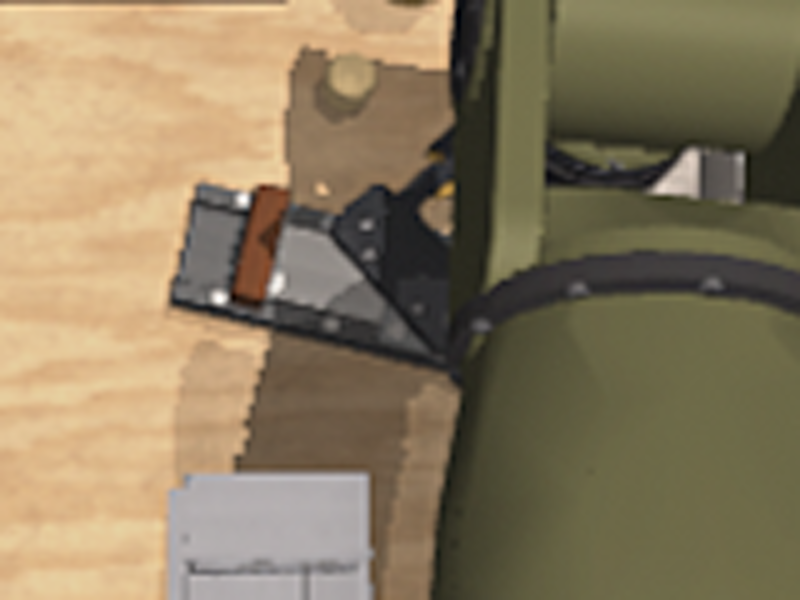

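```bash
python3 -m creep '{"hand":[1,1,1],"slide":[[0,0,0],[0,0,0],[0,0,0]],"spin":[0,0,0]}'
python3 - <<'E'
from h import *
st()
cv2.imwrite("pics/s24.png",cv2.resize(ctrl.camera("scene")[95:170,260:335,::-1],None,fx=8,fy=8,interpolation=cv2.INTER_CUBIC))
H=np.array([.615,-.0395,.046])
for z in(.046,.066,.12,.2):
    p=proj("scene",[H[0],H[1],z]); print(z,np.round((p-[260,95]+.5)*8-.5,0))
E
```

```text
time_s: 22.72
ee_pos: [0.6221, -0.0343, 0.1913]
eef_rot: [-0.811, 1.569, -0.118]
force: [-0.0, -0.6, -3.3]
grip_width: 0.0151
t 22.72 tcp [ 0.6221 -0.0343  0.1913] F [-0.  -0.6 -3.3] w 0.0151 jaw deg 129.7 tilt [ 0.0016 -0.0002] q6 -2.38
0.046 [257. 509.]
0.066 [259. 450.]
0.12 [264. 286.]
0.2 [272.  24.]
```

View pics/s24.png

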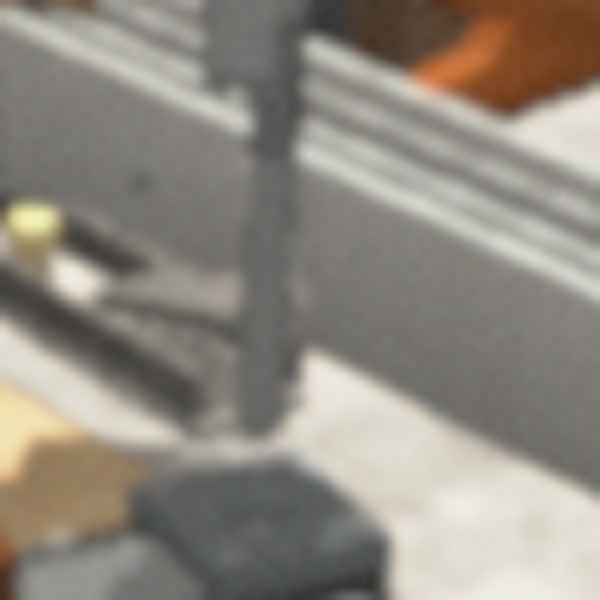

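```bash
python3 -m creep '{"hand":[1,1,1,1],"slide":[[0.01,0,0],[0.02,0,0],[0.023,0,0],[0.023,0,0]],"spin":[0,0,0,0]}'
python3 - <<'E'
from h import *
st()
cv2.imwrite("pics/s25.png",cv2.resize(ctrl.camera("scene")[110:185,260:335,::-1],None,fx=8,fy=8,interpolation=cv2.INTER_CUBIC))
E
```

```text
time_s: 23.1
ee_pos: [0.6212, -0.0343, 0.1655]
eef_rot: [2.331, 1.568, 3.024]
force: [-1.1, 0.0, -2.4]
grip_width: 0.0154
t 23.1 tcp [ 0.6212 -0.0343  0.1655] F [-1.1  0.  -2.4] w 0.0154 jaw deg 129.68 tilt [-0.0027  0.0003] q6 -2.38
```

View pics/s25.png

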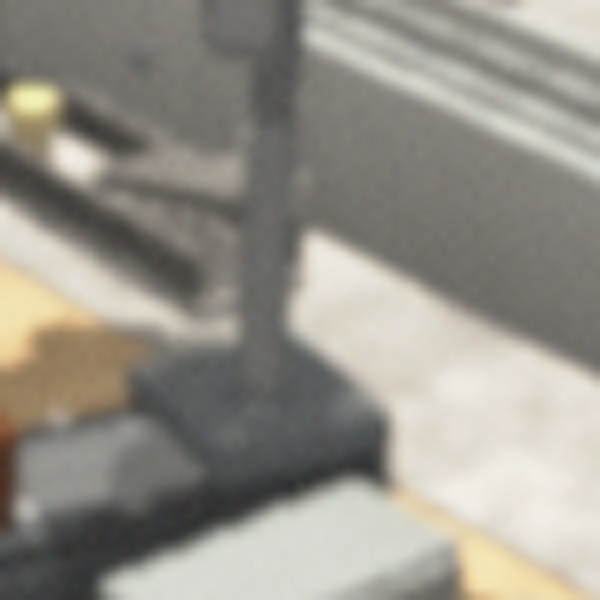

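```bash
python3 -m creep '{"hand":[1,1,1],"slide":[[0.002,0,0],[0.004,0,0],[0.004,0,0]],"spin":[0,0,0]}'; python3 -m creep '{"hand":[1,1,1],"slide":[[0.002,0,0],[0.004,0,0],[0.004,0,0]],"spin":[0,0,0]}'
python3 - <<'E'
from h import *
st()
E
```

```text
time_s: 23.4
ee_pos: [0.6217, -0.0344, 0.163]
eef_rot: [2.2, 1.571, 2.892]
force: [0.5, -0.1, -1.8]
grip_width: 0.0153
time_s: 23.65
ee_pos: [0.6217, -0.0344, 0.1588]
eef_rot: [2.355, 1.57, 3.048]
force: [-0.2, -0.4, -1.9]
grip_width: 0.0152
t 23.65 tcp [ 0.6217 -0.0344  0.1588] F [-0.2 -0.4 -1.9] w 0.0152 jaw deg 129.68 tilt [-0.0005  0.0001] q6 -2.38
```

```bash
python3 -m creep '{"hand":[1,1,1],"slide":[[0.002,0,0],[0.004,0,0],[0.006,0,0]],"spin":[0,0,0]}'; python3 -m creep '{"hand":[1,1,1],"slide":[[0.002,0,0],[0.004,0,0],[0.005,0,0]],"spin":[0,0,0]}'
python3 - <<'E'
from h import *
st()
E
```

```text
time_s: 23.9
ee_pos: [0.6218, -0.0345, 0.153]
eef_rot: [1.977, 1.571, 2.669]
force: [-0.6, -0.9, -2.1]
grip_width: 0.0148
time_s: 24.15
ee_pos: [0.6217, -0.0344, 0.1478]
eef_rot: [2.281, 1.57, 2.974]
force: [-0.7, 0.3, -3.8]
grip_width: 0.0151
t 24.15 tcp [ 0.6217 -0.0344  0.1478] F [-0.7  0.3 -3.8] w 0.0151 jaw deg 129.68 tilt [-0.0004  0.0001] q6 -2.38
```

```bash
python3 -m creep '{"hand":[1,1,1,1],"slide":[[0.002,0,0],[0.004,0,0],[0.006,0,0],[0.008,0,0]],"spin":[0,0,0,0]}'; python3 -m creep '{"hand":[1,1,1,1],"slide":[[0.002,0,0],[0.004,0,0],[0.006,0,0],[0.008,0,0]],"spin":[0,0,0,0]}'
python3 - <<'E'
from h import *
st()
cv2.imwrite("pics/s26.png",cv2.resize(ctrl.camera("scene")[100:200,220:340,::-1],None,fx=6,fy=6,interpolation=cv2.INTER_CUBIC))
E
```

```text
time_s: 24.48
ee_pos: [0.6218, -0.0345, 0.14]
eef_rot: [1.938, 1.571, 2.63]
force: [-0.6, 1.0, -2.4]
grip_width: 0.0151
time_s: 24.82
ee_pos: [0.6218, -0.0345, 0.1321]
eef_rot: [-2.384, 1.571, -1.692]
force: [0.9, -0.2, -3.4]
grip_width: 0.0152
t 24.82 tcp [ 0.6218 -0.0345  0.1321] F [ 0.9 -0.2 -3.4] w 0.0152 jaw deg 129.68 tilt [-0. -0.] q6 -2.38
```

View pics/s26.png

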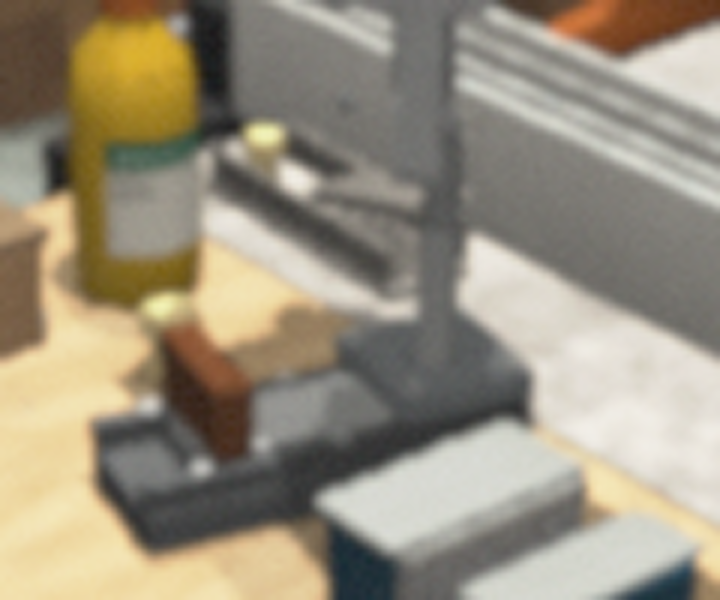

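Pin is in the bridge, at about (436,360) in the crop, with no contact force. Lowering to the bottom now.

```bash
python3 -m creep '{"hand":[1,1,1,1],"slide":[[0.0015,0,0],[0.003,0,0],[0.0045,0,0],[0.0045,0,0]],"spin":[0,0,0,0]}'; python3 -m creep '{"hand":[1,1,1],"slide":[[0.001,0,0],[0.002,0,0],[0.002,0,0]],"spin":[0,0,0]}'
```

```text
time_s: 25.2
ee_pos: [0.6217, -0.0344, 0.1274]
eef_rot: [2.269, 1.57, 2.961]
force: [0.4, 0.4, -3.7]
grip_width: 0.0147
time_s: 25.45
ee_pos: [0.6221, -0.0344, 0.1263]
eef_rot: [-0.795, 1.57, -0.103]
force: [-0.1, -0.4, 0.9]
grip_width: 0.0152
```

Run:
```python
from h import *
st()
```

```text
t 25.45 tcp [ 0.6221 -0.0344  0.1263] F [-0.1 -0.4  0.9] w 0.0152 jaw deg 129.68 tilt [ 0.001  -0.0001] q6 -2.38
```

```bash
python3 -m creep '{"hand":[0.8,0.5,0.2,0.2,0.2],"slide":[[0,0,0],[0,0,0],[0,0,0],[0,0,0],[0,0,0]],"spin":[0,0,0,0,0]}'; python3 -m creep '{"hand":[0.2,0.2,0.2,0.2,0.2,0.2,0.2,0.2],"slide":[[-0.01,0,0],[-0.03,0,0],[-0.05,0,0],[-0.08,0,0],[-0.11,0,0],[-0.11,0.04,-0.04],[-0.11,0.08,-0.08],[-0.11,0.1,-0.1]],"spin":[0,0,0,0,0,0,0,0]}'
python3 - <<'E'
from h import *
st()
cv2.imwrite("pics/s27.png",ctrl.camera("scene")[:,:,::-1])
cv2.imwrite("pics/s27c.png",cv2.resize(ctrl.camera("scene")[100:200,220:340,::-1],None,fx=6,fy=6,interpolation=cv2.INTER_CUBIC))
cv2.imwrite("pics/t27.png",ctrl.camera("top")[:,:,::-1])
E
```

```text
time_s: 25.87
ee_pos: [0.6218, -0.0345, 0.1257]
eef_rot: [2.351, 1.571, 3.043]
force: [-0.8, 0.4, -0.3]
grip_width: 0.0366
time_s: 26.53
ee_pos: [0.4958, -0.0227, 0.2362]
eef_rot: [-0.801, 1.57, -0.109]
force: [1.0, 0.3, -0.1]
grip_width: 0.0375
t 26.53 tcp [ 0.4958 -0.0227  0.2362] F [ 1.   0.3 -0.1] w 0.0375 jaw deg 129.67 tilt [ 0.0008 -0.0001] q6 -2.38
```

View pics/s27c.png

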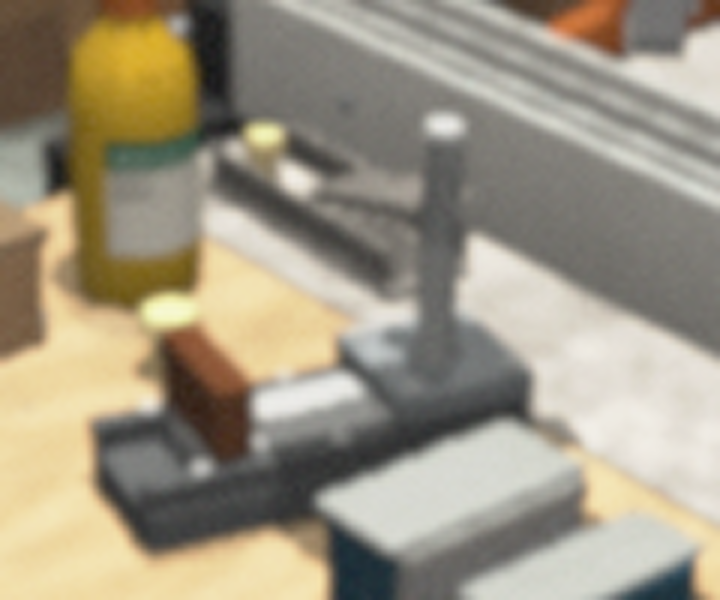

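View pics/s27.png

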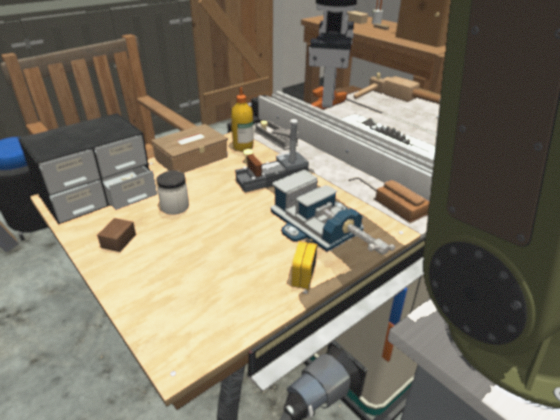

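View pics/t27.png

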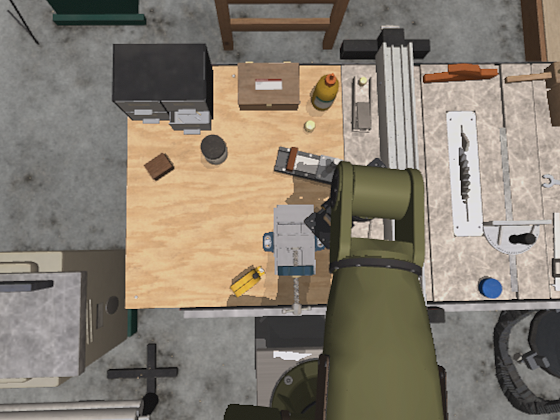

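```bash
python3 -m creep '{"hand":[0.2,0.2],"slide":[[0,0,0],[0,0,0]],"spin":[0,0]}'
python3 - <<'E'
from h import *
h=crop(220,100,445,125,6)
for z in(.146,.166): print(z,proj("scene",[.6165,-.0400,z]),h)
a=cv2.imread("pics/top0.png").astype(int);b=cv2.imread("pics/t27.png").astype(int)
for n,(u,v) in dict(jar=(214,148),tape=(247,281),block=(159,166)).items():
    print(n,abs(a-b)[v-18:v+18,u-18:u+18].mean())
E
```

```text
time_s: 26.85
ee_pos: [0.4984, -0.023, 0.2364]
eef_rot: [-0.801, 1.57, -0.109]
force: [-0.8, 0.3, 0.9]
grip_width: 0.0374
0.146 [292.61266484 119.75586004] [293.75       120.41666667]
0.166 [292.86890105 111.61454844] [293.75       120.41666667]
jar 10.176183127572017
tape 16.126800411522634
block 11.132973251028806
```

Run:
```python
from h import *
a=cv2.imread("pics/top0.png").astype(np.float32);b=cv2.imread("pics/t27.png").astype(np.float32)
g=lambda x:cv2.cvtColor(x,cv2.COLOR_BGR2GRAY)
for n,(u,v) in dict(jar=(214,148),tape=(247,281),block=(159,166),drawer=(165,85),box=(268,85)).items():
    s=np.s_[v-20:v+20,u-20:u+20]
    print(n,abs(a-b)[s].mean(),cv2.phaseCorrelate(g(a)[s].copy(),g(b)[s].copy()))
```

```text
jar 10.738542 ((-0.031070942576558735, -0.00472743079421889), 1.003175860643387)
tape 18.027708 ((0.16610992105715638, -0.06683500218895944), 0.8520069843530655)
block 11.698542 ((-0.01461835386056265, -0.03207207115612931), 0.9667394101619721)
drawer 4.9254165 ((-0.03681220675088781, -0.037538248041432354), 1.0035143759846687)
box 10.7875 ((-0.012863180556021092, -0.01655570685743868), 0.9828505083918572)
```

Bystanders shifted by less than 0.2 px, and the tape reading is affected by a shadow on it. Handing in.

Run:
```python
from station import ctrl
print(ctrl.hand_in())
```

```text
the job is handed in; nothing more can be done
None
```

The bench stop is locked: the bar is fully home, and the steel pin stands in the hole on its foot, with the hand clear of it. I handed the job in at about 27 s.

- **Bar:** I pushed the wooden stop block with closed fingers until the bar hit its end stop. Contact force rose to about 25 N and the block stopped moving.
- **Pin, first try:** My first swing failed. I pressed the foot too hard (up to about 8 N), the pin crept to the edge of the pads, and it dropped back flat on the bench close to where it had lain.
- **Pin, second try:** I gripped it again and swung it up with mostly lighter pressing. It came to about 1–2° off upright. I then tightened the grip to 15 N, carried it over, and lowered it into the hole with no sideways force. It touched bottom where it should, with the tool at 126.3 mm against an expected 126.2 mm.

**Last checks:**
- The pin stands upright, and its head sits within about 1.5 px of where a 146 mm high pin should appear.
- The jar, tape measure and small wooden block had not moved (less than 0.2 px in the top view).
- The hole position from the two cameras differed by about 4 mm, more than the stated 2 mm, but the pin still went in freely.
- The top view of the pin itself was blocked by the arm, so the upright check rests on the scene camera alone.

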